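# Scrub the beaker and hold the drying box open

## Task

Take the bottle brush from its stand and scrub the glass beaker: push the brush down to the bottom, draw it up at least halfway, push it down to the bottom again. Then stand the brush upright back in its stand and let go of it; the beaker stays standing where it is. Now take the handle of the drying box's sprung lid, lift it until the lid's pointer is level with the clip set on the graduated arc, and finish while still holding the lid there, so that I can put the beaker in; do not shift the clip or the mortar, or knock over the flask.

Things in the scene. Friction and masses are not known exactly. Their poses are not given: they have to be found in the camera images.
- brush: bottle brush, 210 mm long, 70 g, standing upright in its stand: white round bristle head 27 mm in diameter over the lowest 90 mm, 5 mm steel stem, grey round handle 16 mm in diameter from 125 to 210 mm. Origin: centre of the flat lower end of the head; z runs up along the brush to the handle end
- brush_stand: steel stand for the brush, fixed to the bench: an upright open tube, 42 mm inner diameter, flaring to about 54 mm at its mouth 96 mm above the bench, on a round foot 80 mm in diameter. Origin: centre of its underside; the inner floor lies 10 mm above it
- beaker: clear glass beaker with a spout, loose, 105 g, 94 mm tall, about 75 mm outside; the inside is about 50 mm wide between the walls, its floor 2 mm above the origin. Origin: centre of its underside
- lid_handle (a point): centre of the lid's handle: a round steel bar 12 mm in diameter on two posts at its ends, 110 mm between the post centres, along the front edge of the lid. Axes are the lid's: y along the bar (parallel to the hinge), x from the handle towards the hinge side, z out of the lid's top. The lid's top face lies 38 mm below the bar's centre. With the lid shut the bar's centre is 160 mm above the bench. The round bar can turn between the fingers
- lid_hinge (a point): middle of the hinge axis, at the far edge of the drying box, 116 mm above the bench. Axes of the box: y along the hinge, x from front to back, z up. The drying box is white, fixed, 200 mm deep, 210 mm wide, with a grey lid. The bar's centre lies 190 mm in front of (along -x) and 44 mm above (z) the axis when the lid is shut, and swings about it. The graduated arc with the clip is on the box's +y side (the left as seen from the robot), 127 mm from the middle of the hinge
- lid (a joint): lid opening angle, rad: 0 shut (as it starts), grows as the front edge rises; stop at 1.3. A spring and the lid's weight pull it shut: at the handle's bar about 3.5 N when shut, 6 N at 0.8 rad across the line to the hinge (about 11 N there if lifted straight up); let go, it falls shut
- lid_pointer (a point): tip of the dark pointer that sticks out of the lid's +y side, 118 mm from the hinge axis; it turns with the lid along the inside of the arc. Axes are the lid's
- mark (a point): inner edge of the dark clip (26 x 22 x 10 mm with a round thumb screw 22 mm across on its outer side) set by hand on the graduated arc, 125 mm from the hinge axis; the lid is at the mark when the pointer's tip points at the middle of the clip. Its -x axis points from the hinge axis to the clip
- clip (a joint): angle at which the clip is set, rad, on the same scale as the lid's angle: lid angle = clip angle when the pointer is at the clip; different each time, 0.45 to 0.85; tight, not to be moved
- flask: conical glass flask with pale liquid, 80 mm wide, 126 mm tall, loose, a bystander. Origin: centre of its underside, z up
- mortar: white porcelain mortar, 91 mm wide, 50 mm tall, loose, a bystander. Origin: centre of its underside
Things that resemble listed ones, but are neither listed nor needed, are in the scene too. What is shaped like the beaker but purple is not meant. There is more than one size of the brush; the one meant has the size given above.

How it is judged:
By the outcome, as a careful person would: the job done as asked, in the order asked, and still so for the second after the job is handed in, while the arm keeps its last pose, push and grip.
It also fails if it takes over 58 s, if anything falls off the work surface, if the arm or the gripper's body presses on something with over 40 N, if the wrist force passes 120 N, or if a joint passes its speed limit or range.

## Robot

A 6-joint arm with a two-finger parallel gripper is mounted at the origin on a cart in front of the work surface, level with it; the furniture and walls round the work are solid. World frame = base frame: x ahead of the robot, y to its left, z up, the work surface at z = 0. Lengths are in m, angles in rad, forces in N, time in s.
With the tool pointing down it reaches from about 0.275 to 1 m from the base axis. Payload 8.4 kg.
Tool frame: the origin (TCP) lies midway between the tips of the shut fingers; the grasp point (between the pads) lies 19 mm behind it; x points along the fingers, y is the direction in which the jaws open and shut, and the axes are right-handed (so a half turn about x gives the same grasp; the last joint's range is limited). The gripper opens to 85 mm and grips with 20 to 120 N. Pads are 22 mm wide; open, the fingers measure 114 mm over their backs; the gripper's body (76 mm by 85 mm) begins 54 mm behind the grasp point. The pads swing forward as they close: fully open they stand 13 mm farther back than shut.
Start: joints at [1.229, 0.353, 1.633, -0, 1.155, -0.002], TCP at [0.208, 0.589, 0.231] pointing down, gripper open.
Joint ranges: [-2.63, 2.63], [-0.92, 2.1], [0.06, 2.66], [-1.3, 4.44], [0, 2.69], [-3.02, 3.02]. Speed limits (rad/s): [2.22, 2.22, 2.79, 3.14, 3.14, 3.14].

## Interface

Orientations are given as a unit quaternion [w, x, y, z].
In Python, from rig import manip, eyes gives the robot as it stands. The module is installed in compiled form; this text tells all that it offers.
- The arm moves only by the shell command python3 -m inch 'ROWS'. ROWS is text: rows parted by semicolons, each of 7 numbers parted by spaces: the shift along the tool's x, y, z in mm, then the turn, a rotation vector about the tool's x, y, z in degrees, then the gripper's target within -1 to 1 (fully open at 1, half-way at 0, shut at -1). In form: x y z ax ay az claw; .... A call has 1 to 20 rows; each row shifts and turns the pose as measured when the row begins, along the tool's axes as they then stand; what a row does not reach is not made up. A row lasts 1/12 s, in which the tool goes at most 41.7 mm and 7.16 degrees, less where a joint would pass 70% of its speed; a pose out of reach is approached as far as the arm can. A call is refused whole if a number of a shift passes 41.7 or a number of a turn 7.16, either way. A call with a gripper value outside its range is refused whole. The fingers move at their own pace and stop on an object; the grip force is fixed at half the most. Time passes only in rows, so rows that do not move let the fingers close. It gives the time, the measured TCP pose, the force and the opening at its end, in the units of the state.
- manip.read_state(): the state, without advancing time (a new reading comes with each control period).
- eyes.snapshot(name): name is "scene" or "top" or "wrist"; returns a dict with "pixels" (480x640x3 uint8, red, green, blue), "vertical_fov" (degrees; the focal length in pixels is half the picture's height over the tangent of half this angle, whatever the lens; pixels are square), "cx", "cy" (the principal point, pixels), "camera_from_world" (4x4, takes a point from world to camera coordinates). Camera axes: x right, y down, z forward; pixel columns grow to the right and rows downward; lengths in m; the calibration is good to about 2 mm. A picture is of the moment at which its call begins. There is no depth.
- manip.job_done(): hands the job in, once; it reports no verdict.
Trained networks look in a picture, given as the dict that the camera call returned (one of the last four; its "shot" number tells which), for a name from the list of things; names that differ only in an ending like _2 or _b are one class to them, and where a whole thing is asked for, a point or a joint stands for the part that bears it (a point fixed in the world has none). Each returns a list of dicts, best first, with "confidence" (0 to 1); they miss things now and then, are a little off and sometimes report something else, mostly with a low value. They report only what shows in the picture. A call takes as long as a camera call. They do not tell look-alikes from the thing itself.
- eyes.cut_out(picture, query): "region" (480x640 bool, what is visible of it).
- eyes.landmark_of(picture, query): "centre" ([x, y, z] in m, in world coordinates, good to about 4 mm: a listed point, or the origin of a listed thing).
The state is a dict: "time_s": time; "q": joint angles; "dq": joint speeds; "tau": joint torques, N m; "tcp_pos": TCP position; "ee_rot": TCP orientation; "contact_force": force on the tool from outside, world axes, zero at the start; "torque": the same for the moment, N m; "width": finger opening in m.
Only numpy, scipy, OpenCV 4.12 (cv2) and the standard library are available. Lean on these libraries where they do the work, as an engineer would, in place of code of your own. Each camera call takes 0.05 s, during which the arm holds its last target.

## Working session

There is one attempt and no reset: what is moved stays moved. The work goes in short steps, Python scripts to look and compute and a shell command to move; the robot and the scene stay as the last step left them, time stands still between calls to the robot, and variables do not carry over. Pictures are saved under pics/ and viewed, and the job is handed in when it is done.

```bash
mkdir -p pics; ls; cat > h.py <<'E'
import numpy as np,cv2
from rig import manip,eyes
def snap(n,f):
    p=eyes.snapshot(n); cv2.imwrite('pics/'+f+'.png',p['pixels'][:,:,::-1]); return p
def proj(p,X):
    T=np.array(p['camera_from_world']);f=240/np.tan(np.radians(p['vertical_fov'])/2)
    c=T[:3,:3]@np.array(X)+T[:3,3]; return np.array([p['cx']+f*c[0]/c[2],p['cy']+f*c[1]/c[2]])
def ray(p,u,v):
    T=np.array(p['camera_from_world']);f=240/np.tan(np.radians(p['vertical_fov'])/2)
    R=T[:3,:3];o=-R.T@T[:3,3];d=R.T@np.array([(u-p['cx'])/f,(v-p['cy'])/f,1]);return o,d/np.linalg.norm(d)
def atz(p,u,v,z):
    o,d=ray(p,u,v);return o+d*(z-o[2])/d[2]
def st():
    s=manip.read_state();print({k:np.round(s[k],4).tolist() for k in ['time_s','q','tcp_pos','ee_rot','contact_force','width']});return s
E
python3 - <<'E'
from h import *
st()
for n in ['scene','top','wrist']:
    p=snap(n,n+'0')
    print(n,p['vertical_fov'],p['cx'],p['cy'],np.round(p['camera_from_world'],3).tolist())
    for q in ['brush','brush_stand','beaker','lid_handle','lid_hinge','lid_pointer','mark','flask','mortar']:
        for r in eyes.landmark_of(p,q):
            if r['confidence']>.2: print(q,round(r['confidence'],2),np.round(r['centre'],3),np.round(proj(p,r['centre'])))
E
```

```text
pics
{'time_s': 0.0, 'q': [1.2286, 0.3537, 1.6341, 0.0, 1.1552, -0.0024], 'tcp_pos': [0.2082, 0.5888, 0.2305], 'ee_rot': [0.6968, 0.1191, 0.697, -0.1201], 'contact_force': [-0.2162, -0.6509, 0.0349], 'width': 0.0852}
scene 55.56721865026256 319.02896682931316 237.09736734165907 [[0.794, -0.608, 0.018, -0.394], [-0.331, -0.457, -0.826, 0.316], [0.51, 0.65, -0.564, 0.628], [0.0, 0.0, 0.0, 1.0]]
brush 0.74 [ 0.456  0.401 -0.003] [207. 231.]
brush_stand 0.93 [ 0.508  0.326 -0.002] [241. 237.]
beaker 0.9 [0.373 0.354 0.   ] [183. 251.]
beaker 0.89 [0.482 0.109 0.001] [282. 288.]
lid_handle 0.44 [ 0.61  -0.059  0.115] [389. 262.]
lid_hinge 0.73 [ 0.709 -0.207  0.113] [490. 285.]
lid_pointer 0.81 [ 0.614 -0.062  0.117] [392. 261.]
mark 0.77 [ 0.648 -0.062  0.207] [411. 214.]
flask 0.92 [ 0.647  0.106 -0.001] [344. 261.]
mortar 0.64 [0.621 0.229 0.006] [302. 238.]
top 49.97447488996765 319.17781356371216 240.9804531293843 [[-0.021, -0.999, -0.033, 0.127], [-0.986, 0.026, -0.168, 0.543], [0.168, 0.029, -0.985, 1.009], [0.0, 0.0, 0.0, 1.0]]
brush 0.83 [0.508 0.322 0.012] [222. 264.]
brush 0.69 [ 0.46   0.403 -0.003] [186. 288.]
brush_stand 0.81 [ 0.505  0.325 -0.003] [223. 266.]
beaker 0.68 [ 0.369  0.355 -0.   ] [207. 331.]
beaker 0.59 [ 0.482  0.111 -0.002] [322. 275.]
lid_handle 0.55 [ 0.519 -0.168  0.159] [473. 241.]
lid_hinge 0.79 [ 0.705 -0.207  0.116] [480. 151.]
lid_pointer 0.55 [ 0.614 -0.061  0.118] [408. 198.]
lid_pointer 0.22 [0.509 0.324 0.014] [221. 263.]
mark 0.77 [ 0.645 -0.066  0.204] [417. 169.]
flask 0.69 [0.647 0.111 0.001] [321. 199.]
mortar 0.96 [ 0.62   0.232 -0.001] [265. 213.]
wrist 69.73359552802899 319.9639135670933 243.8772929520281 [[0.332, 0.943, 0.001, -0.625], [0.895, -0.316, 0.314, -0.04], [0.297, -0.104, -0.949, 0.38], [0.0, 0.0, 0.0, 1.0]]
brush 0.72 [ 0.458  0.404 -0.001] [254. 419.]
beaker 0.98 [0.373 0.356 0.004] [194. 383.]
```

View pics/scene0.png

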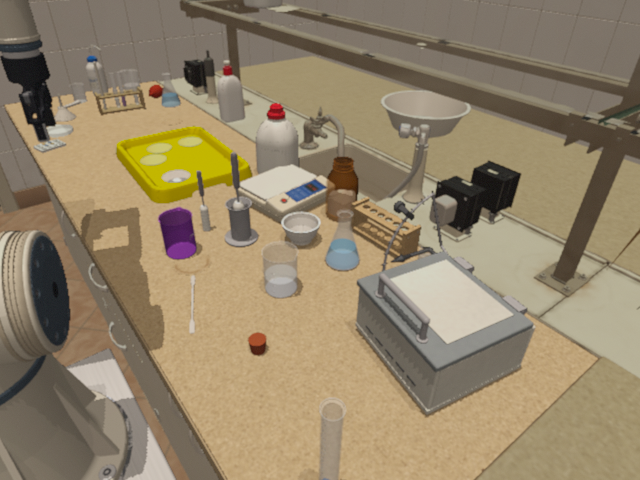

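View pics/top0.png

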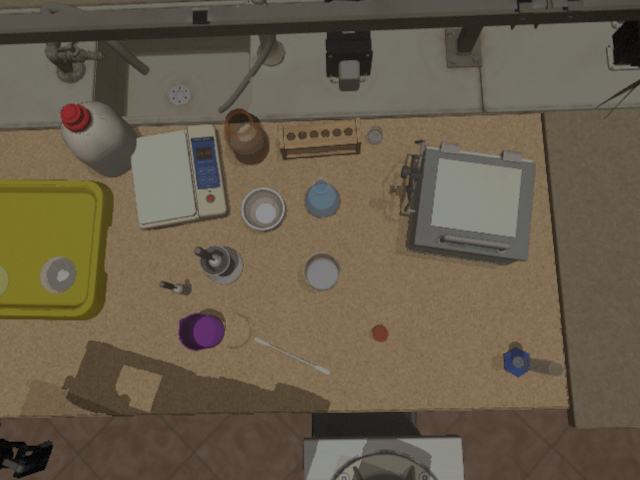

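View pics/wrist0.png

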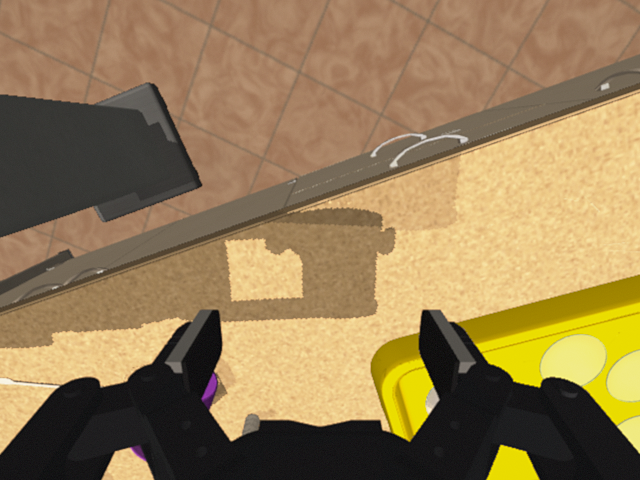

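```bash
python3 - <<'E'
import cv2
a=cv2.imread('pics/scene0.png')
cv2.imwrite('pics/c1.png',cv2.resize(a[120:320,130:400],None,fx=2.96,fy=2.96,interpolation=3))
a=cv2.imread('pics/top0.png')
cv2.imwrite('pics/c2.png',cv2.resize(a[140:340,170:440],None,fx=2.96,fy=2.96,interpolation=3))
E
```

```text
(no output)
```

View pics/c1.png

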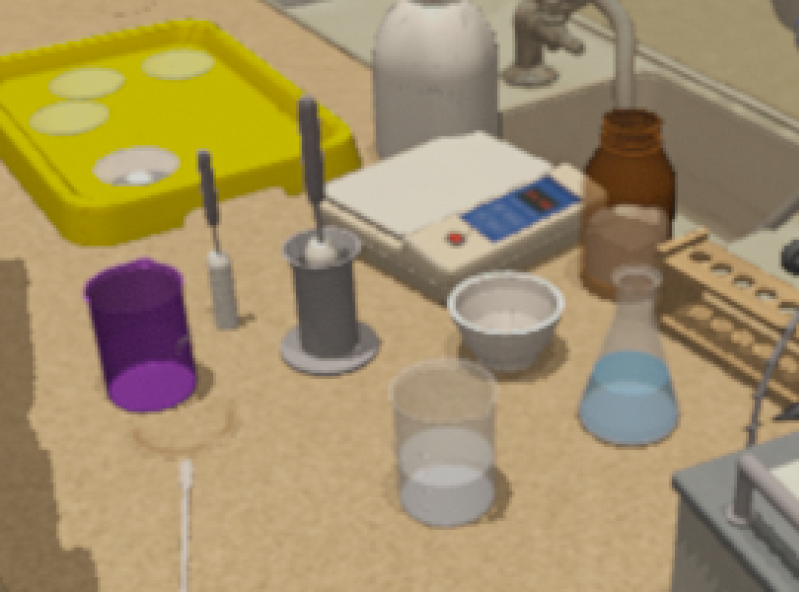

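View pics/c2.png

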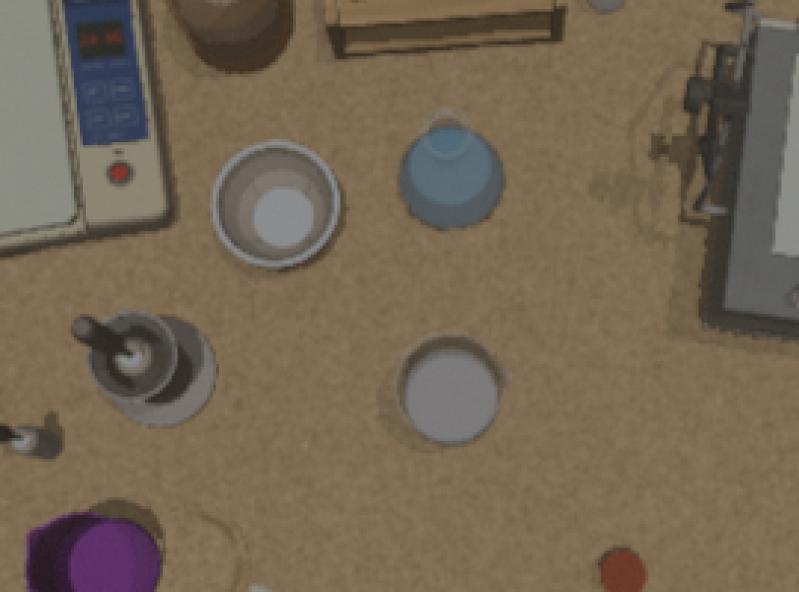

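Candidates. Brush: the loose short brush at scene (205,200), and the long one in the stand at (236,195), where the stem, handle and stand match the description. Beaker: purple at (180,235), clear at (281,270). I choose the brush in the stand and the clear beaker; both crops confirm this. Next I work out the brush axis and tool geometry.

```bash
cat >> h.py <<'E'
from scipy.spatial.transform import Rotation as Ro
def R(q): q=np.array(q);return Ro.from_quat([q[1],q[2],q[3],q[0]])
def tri(obs):
    A=np.zeros((3,3));b=np.zeros(3)
    for p,u,v in obs:
        o,d=ray(p,u,v);M=np.eye(3)-np.outer(d,d);A+=M;b+=M@o
    X=np.linalg.solve(A,b);return X,[np.round(proj(p,X)-[u,v],1) for p,u,v in obs]
def plan(target,yaw,tilt=0):
    """print tool-frame shift (mm) & rotvec (deg) to target TCP; jaw axis at yaw (deg), tool down"""
    s=manip.read_state();r=R(s['ee_rot']).as_matrix()
    best=None
    for k in (0,180):
        a=np.radians(yaw+k);y=np.array([np.cos(a),np.sin(a),0]);x=np.array([0,0,-1.]);
        T=np.stack([x,y,np.cross(x,y)],1)
        if tilt: T=Ro.from_rotvec(np.radians(tilt)*y).as_matrix()@T
        rv=Ro.from_matrix(r.T@T).as_rotvec(degrees=True)
        if best is None or np.linalg.norm(rv)<np.linalg.norm(best): best=rv
    print('shift',np.round(r.T@(np.array(target)-s['tcp_pos'])*1000,1),'rot',np.round(best,1))
E
python3 - <<'E'
from h import *
s=st();print(R(s['ee_rot']).as_matrix().round(2))
a=eyes.snapshot('scene');b=eyes.snapshot('top')
print('top',tri([(a,234,153.8),(b,198.7,250.5)]))
print('neck',tri([(a,130+320/2.96,120+255/2.96),(b,170+132/2.96,140+357/2.96)]))
for p in (a,b):
  for q in ['brush','brush_stand']:
    for r in eyes.cut_out(p,q):
        ys,xs=np.nonzero(r['region']);print(q,round(r['confidence'],2),xs.min(),xs.max(),ys.min(),ys.max())
E
```

```text
{'time_s': 1.5, 'q': [1.2286, 0.353, 1.6334, -0.0, 1.1552, -0.0024], 'tcp_pos': [0.2083, 0.5893, 0.2313], 'ee_rot': [0.6969, 0.1195, 0.6969, -0.1196], 'contact_force': [-0.1012, -1.5701, 0.2024], 'width': 0.0853}
[[ 0.    0.33  0.94]
 [-0.    0.94 -0.33]
 [-1.   -0.    0.  ]]
top (array([0.50589892, 0.31737586, 0.21927284]), [array([-0.1,  0. ]), array([ 0.1, -0.1])])
neck (array([0.5054376 , 0.32038246, 0.08909956]), [array([-0.1,  0. ]), array([ 0. , -0.1])])
brush 0.68 231 243 152 209
brush 0.67 197 210 172 230
brush_stand 0.59 225 258 197 247
brush 0.77 195 226 246 269
brush 0.68 161 190 282 293
brush_stand 0.94 199 242 244 283
```

```bash
python3 - <<'E'
from h import *
plan([0.506,0.319,0.26],71)
E
```

```text
shift [ -28.7 -155.6  370.8] rot [-0.5 -0.   0. ]
```

```bash
python3 -m inch '-20 0 0 0 0 0 1; -9 -13 31 0 0 0 1; 0 -13 31 0 0 0 1; 0 -13 31 0 0 0 1; 0 -13 31 0 0 0 1; 0 -13 31 0 0 0 1; 0 -13 31 0 0 0 1; 0 -13 31 0 0 0 1; 0 -13 31 0 0 0 1; 0 -13 31 0 0 0 1; 0 -13 31 0 0 0 1; 0 -13 31 0 0 0 1; 0 0 0 0 0 0 1'; python3 - <<'E'
from h import *
plan([0.506,0.319,0.155],71)
E
```

```text
time_s: 2.88
tcp_pos: [0.4932, 0.332, 0.2622]
ee_rot: [0.698, 0.118, 0.696, -0.116]
contact_force: [-0.7, 0.2, -0.3]
width: 0.086
shift [107.2  -8.5  16.1] rot [-0.1  0.1 -0.2]
```

```bash
python3 -m inch '0 -8 16 0 0 0 1; 0 0 0 0 0 0 1'; python3 - <<'E'
from h import *
p=snap('wrist','w1')
plan([0.506,0.319,0.155],71)
for r in eyes.cut_out(p,'brush'):
    ys,xs=np.nonzero(r['region']);print(round(r['confidence'],2),xs.min(),xs.max(),ys.min(),ys.max())
print(proj(p,[.506,.3175,.22]),proj(p,[.506,.321,.10]))
E
```

```text
time_s: 3.05
tcp_pos: [0.5074, 0.3173, 0.2623]
ee_rot: [0.698, 0.119, 0.696, -0.117]
contact_force: [0.1, -0.4, 0.2]
width: 0.0851
shift [ 1.072e+02  1.000e-01 -5.000e-01] rot [-0.3  0.1 -0.2]
0.85 368 419 123 144
0.59 310 338 194 280
[320.12762914 275.36963338] [323.09098973 221.08167271]
```

View pics/w1.png

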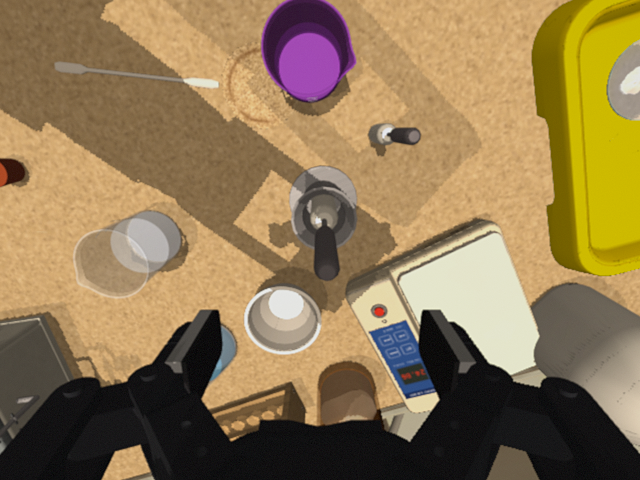

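The brush's handle end is at (326,270), within 2–3 mm of the prediction and centred between the fingers. Descend and grip.

```bash
python3 -m inch '36 0 0 0 0 0 1; 36 0 0 0 0 0 1; 30 0 0 0 0 0 1; 3 0 0 0 0 0 1; 2 0 0 0 0 0 -1; 0 0 0 0 0 0 -1; 0 0 0 0 0 0 -1; 0 0 0 0 0 0 -1; 0 0 0 0 0 0 -1; 0 0 0 0 0 0 -1'; python3 -c "
from h import *
st();p=snap('wrist','w2');p=snap('scene','s2')"
```

```text
time_s: 3.98
tcp_pos: [0.5054, 0.3282, 0.1612]
ee_rot: [0.701, 0.121, 0.694, -0.111]
contact_force: [-0.6, -0.1, -0.5]
width: 0.0146
{'time_s': 3.9833, 'q': [0.5709, 0.3843, 1.7586, 0.0052, 0.9821, -0.6722], 'tcp_pos': [0.5054, 0.3282, 0.1612], 'ee_rot': [0.7008, 0.1214, 0.6941, -0.1112], 'contact_force': [-0.5685, -0.0665, -0.4708], 'width': 0.0146}
```

View pics/s2.png

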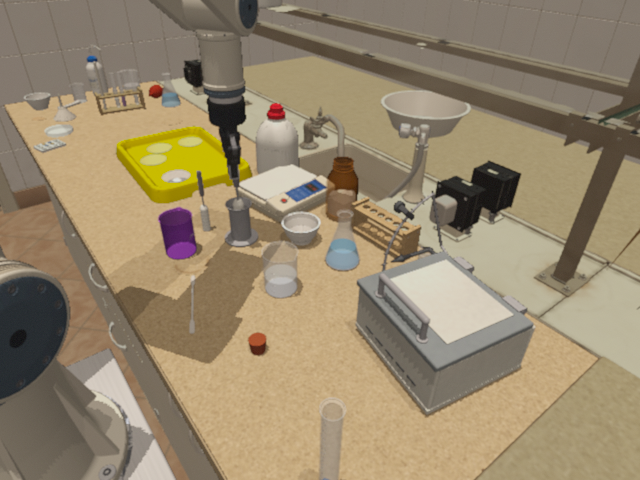

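View pics/w2.png

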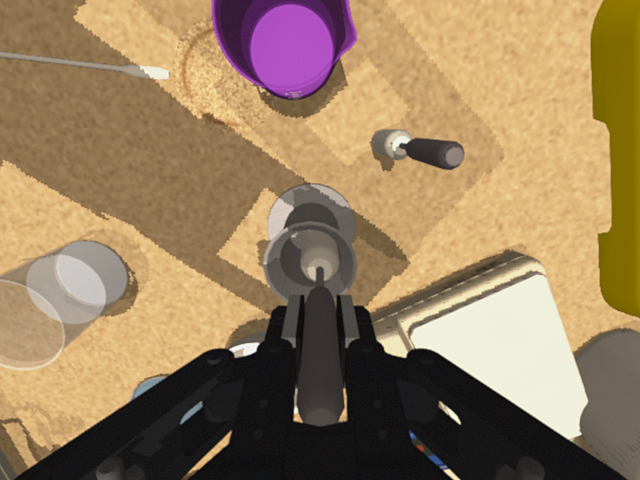

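```bash
python3 -m inch '-15 0 0 0 0 0 -1; -30 0 0 0 0 0 -1; -30 0 0 0 0 0 -1; -30 0 0 0 0 0 -1; -20 0 0 0 0 0 -1; 0 0 0 0 0 0 -1'; python3 - <<'E'
from h import *
st();a=snap('scene','s3');b=snap('top','t3');w=snap('wrist','w3')
for p in (a,b,w):
  for q in ['brush','beaker','brush_stand']:
    for r in eyes.landmark_of(p,q)[:2]: print(q,round(r['confidence'],2),np.round(r['centre'],3),np.round(proj(p,r['centre'])))
E
```

```text
time_s: 4.58
tcp_pos: [0.5028, 0.3249, 0.2904]
ee_rot: [0.7, 0.121, 0.695, -0.113]
contact_force: [0.5, 0.6, -0.1]
width: 0.0145
{'time_s': 4.5833, 'q': [0.5687, 0.2555, 1.6344, 0.0046, 1.2396, -0.6717], 'tcp_pos': [0.5028, 0.3249, 0.2904], 'ee_rot': [0.6995, 0.1208, 0.6952, -0.1128], 'contact_force': [0.4565, 0.5958, -0.0548], 'width': 0.0145}
brush 0.86 [ 0.459  0.4   -0.001] [208. 230.]
brush 0.76 [0.507 0.323 0.137] [236. 187.]
beaker 0.94 [0.485 0.112 0.   ] [282. 287.]
beaker 0.85 [0.37  0.357 0.   ] [181. 250.]
brush_stand 0.67 [ 0.507  0.324 -0.002] [241. 238.]
brush 0.54 [0.506 0.324 0.139] [207. 257.]
beaker 0.86 [ 0.479  0.113 -0.003] [321. 276.]
brush 0.98 [ 0.46   0.402 -0.001] [368. 145.]
brush 0.72 [0.506 0.324 0.136] [320. 232.]
beaker 0.75 [0.373 0.357 0.006] [308.  82.]
beaker 0.62 [ 0.484  0.11  -0.002] [159. 239.]
brush_stand 0.58 [0.502 0.321 0.003] [316. 200.]
```

View pics/s3.png

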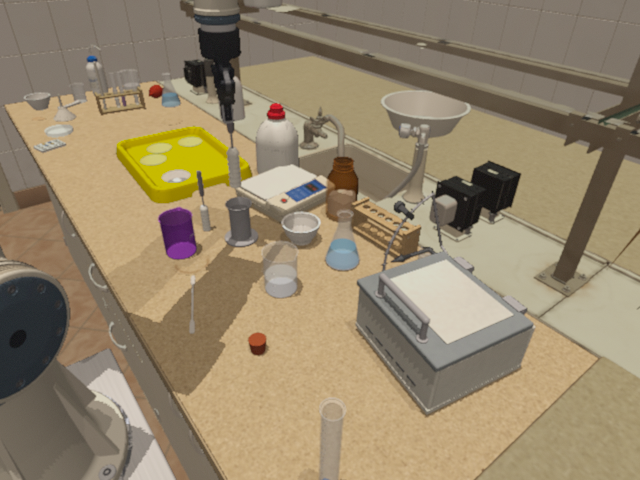

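View pics/w3.png

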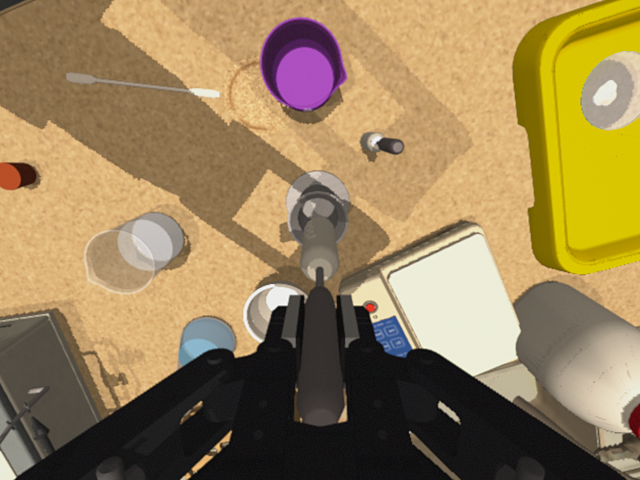

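View pics/t3.png

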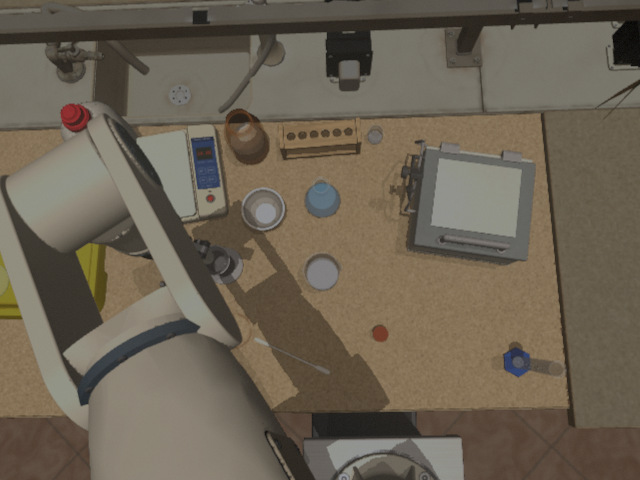

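The brush is held upright with its lower end at about (0.506,0.324,0.137). Beaker at about (0.482,0.111).

```bash
python3 - <<'E'
from h import *
plan([0.4795,0.112,0.285],71)
E
```

```text
shift [  -1.2 -207.4   48.7] rot [-0.  -0.  -0.4]
```

```bash
python3 -m inch '0 -15 4 0 0 0 -1; 0 -28 7 0 0 0 -1; 0 -28 7 0 0 0 -1; 0 -28 7 0 0 0 -1; 0 -28 7 0 0 0 -1; 0 -28 6 0 0 0 -1; 0 -28 6 0 0 0 -1; 0 -20 4 0 0 0 -1;  0 -4 0 0 0 0 -1; 0 0 0 0 0 0 -1'; python3 - <<'E'
from h import *
st();plan([0.4795,0.112,0.285],71)
for n in ['scene','top','wrist']:
  p=snap(n,n[0]+'4')
  for q in ['brush','beaker']:
    for r in eyes.landmark_of(p,q)[:2]: print(n,q,round(r['confidence'],2),np.round(r['centre'],3),np.round(proj(p,r['centre'])))
E
```

```text
time_s: 6.02
tcp_pos: [0.475, 0.099, 0.2821]
ee_rot: [0.698, 0.117, 0.697, -0.114]
contact_force: [0.4, 0.1, -0.6]
width: 0.0144
{'time_s': 6.0167, 'q': [0.1998, 0.0811, 1.8645, 0.0039, 1.1943, -1.0439], 'tcp_pos': [0.475, 0.099, 0.2821], 'ee_rot': [0.6977, 0.1171, 0.6975, -0.1142], 'contact_force': [0.4, 0.1121, -0.5797], 'width': 0.0144}
shift [-2.8 13.8  0.1] rot [ 0.2 -0.  -0.2]
scene brush 0.96 [0.48  0.095 0.13 ] [283. 241.]
scene brush 0.7 [ 0.456  0.4   -0.001] [207. 230.]
scene beaker 0.97 [0.371 0.357 0.002] [182. 250.]
scene beaker 0.72 [0.484 0.108 0.002] [283. 288.]
top brush 0.74 [ 0.459  0.401 -0.005] [187. 289.]
top beaker 0.92 [0.48  0.113 0.001] [321. 276.]
top beaker 0.92 [0.371 0.357 0.   ] [206. 330.]
wrist brush 0.94 [0.463 0.406 0.   ] [567. 105.]
wrist brush 0.8 [0.478 0.099 0.128] [318. 230.]
wrist beaker 0.91 [0.375 0.355 0.002] [512.  38.]
wrist beaker 0.63 [ 0.647  0.105 -0.   ] [361. 314.]
```

View pics/w4.png

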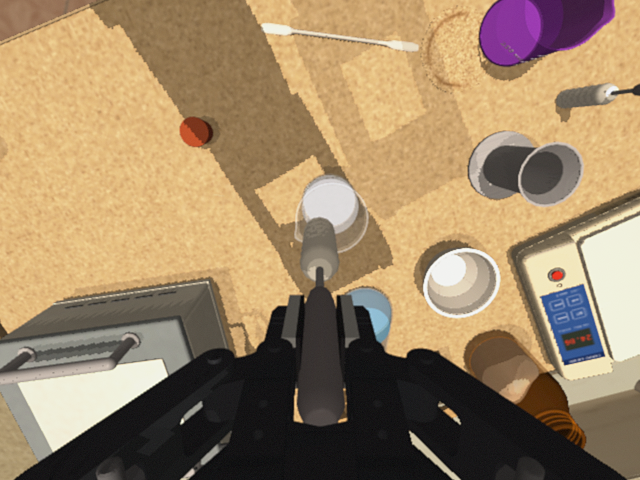

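View pics/s4.png

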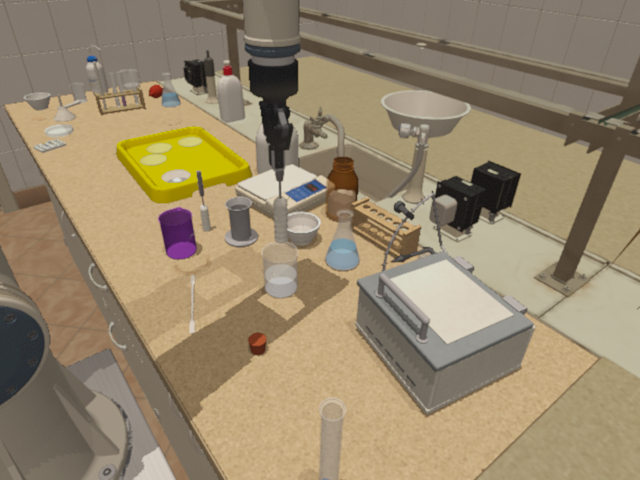

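```bash
python3 -m inch '0 13.5 -1.5 0 0 0 -1; 0 0 0 0 0 0 -1; 15 0 0 0 0 0 -1; 10 0 0 0 0 0 -1; 0 0 0 0 0 0 -1'; python3 - <<'E'
from h import *
st();plan([0.478,0.1125,0.16],71)
p=snap('wrist','w5')
p=snap('scene','s5');cv2.imwrite('pics/s5c.png',cv2.resize(p['pixels'][120:320,180:450,::-1],None,fx=2.9,fy=2.9))
for r in eyes.landmark_of(p,'brush')[:2]+eyes.landmark_of(p,'beaker'): print(round(r['confidence'],2),np.round(r['centre'],3))
E
```

```text
time_s: 6.88
tcp_pos: [0.479, 0.1161, 0.2563]
ee_rot: [0.698, 0.115, 0.698, -0.112]
contact_force: [0.3, 0.1, -1.5]
width: 0.0146
{'time_s': 6.8833, 'q': [0.2325, 0.1183, 1.8823, 0.0037, 1.1387, -1.0179], 'tcp_pos': [0.479, 0.1161, 0.2563], 'ee_rot': [0.6983, 0.1147, 0.6976, -0.1119], 'contact_force': [0.2978, 0.1494, -1.5383], 'width': 0.0146}
shift [96.3 -4.2  0.2] rot [ 0.6  0.  -0.2]
0.83 [ 0.458  0.402 -0.001]
0.92 [ 0.484  0.108 -0.   ]
0.78 [0.369 0.358 0.002]
```

View pics/w5.png

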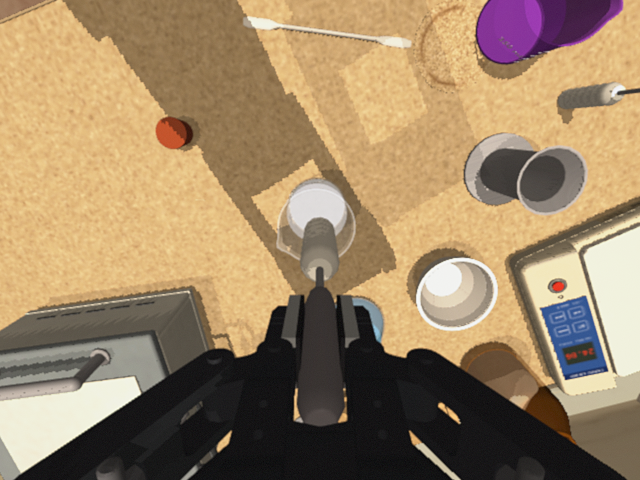

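View pics/s5c.png

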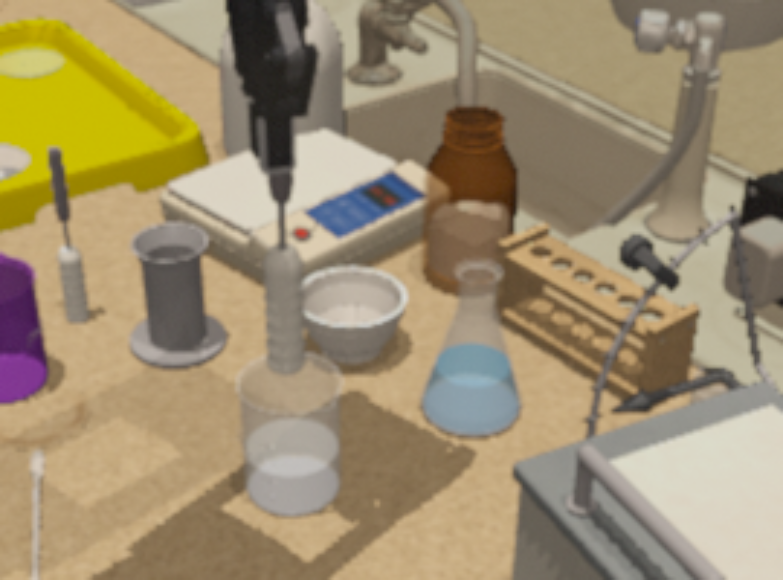

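```bash
python3 -m inch '8 -3.5 0 0 0 0 -1; 20 0 0 0 0 0 -1; 20 0 0 0 0 0 -1; 0 0 0 0 0 0 -1'; python3 - <<'E'
from h import *
plan([0.478,0.1125,0.157],71)
p=snap('scene','s6');cv2.imwrite('pics/s6c.png',cv2.resize(p['pixels'][120:320,180:450,::-1],None,fx=2.9,fy=2.9))
E
```

```text
time_s: 7.42
tcp_pos: [0.481, 0.1124, 0.2109]
ee_rot: [0.701, 0.116, 0.695, -0.111]
contact_force: [-0.6, -0.4, -1.2]
width: 0.0146
shift [53.9 -1.3 -3.3] rot [ 0.5  0.5 -0.5]
```

View pics/s6c.png

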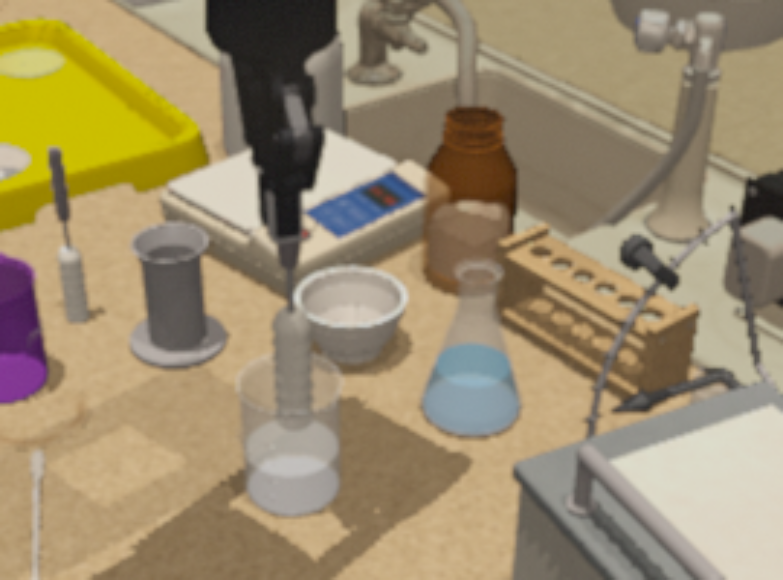

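The brush head is inside the beaker and centred (crop 292,370). Continue to the bottom.

```bash
python3 -m inch '20 -1 -3 0 0 0 -1; 18 0 0 0 0 0 -1; 8 0 0 0 0 0 -1; 4 0 0 0 0 0 -1; 2 0 0 0 0 0 -1; 0 0 0 0 0 0 -1'; python3 - <<'E'
from h import *
plan([0.478,0.1125,0.1555],71)
p=snap('scene','s7');cv2.imwrite('pics/s7c.png',cv2.resize(p['pixels'][120:320,180:450,::-1],None,fx=2.9,fy=2.9))
E
```

```text
time_s: 7.97
tcp_pos: [0.483, 0.113, 0.1645]
ee_rot: [0.704, 0.118, 0.692, -0.11]
contact_force: [1.2, 0.6, -0.1]
width: 0.0145
shift [ 8.9 -2.1 -4.7] rot [ 0.5  0.9 -0.8]
```

View pics/s7c.png

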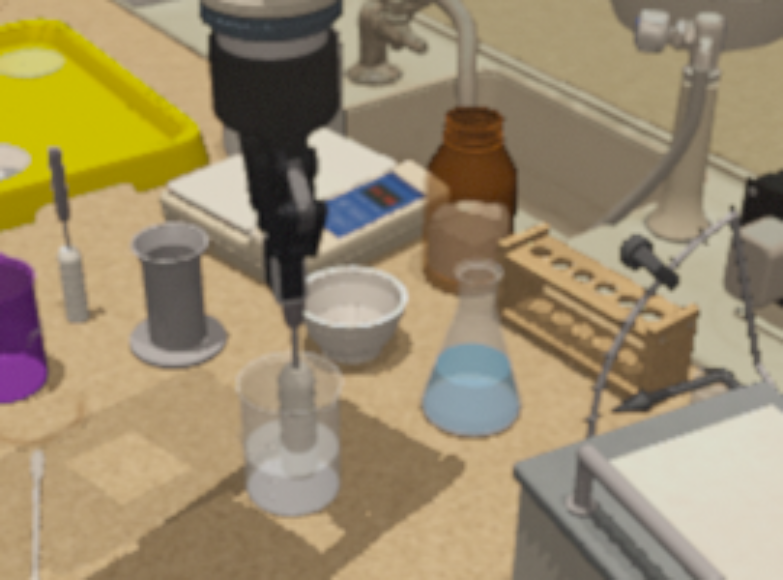

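```bash
python3 -m inch '5 -2 -4 0.5 0.9 -0.8 -1; 4 0 0 0 0 0 -1; 2 0 0 0 0 0 -1; 2 0 0 0 0 0 -1; 0 0 0 0 0 0 -1'; python3 - <<'E'
from h import *
plan([0.478,0.1125,0.1555],71)
E
```

```text
time_s: 8.43
tcp_pos: [0.4803, 0.1128, 0.1532]
ee_rot: [0.698, 0.117, 0.696, -0.117]
contact_force: [-1.3, 0.1, -0.9]
width: 0.0144
shift [-2.4 -1.1 -2.1] rot [-0.1  0.2 -0. ]
```

```bash
python3 -m inch '2 0 -1 0 0 0 -1; 0 0 0 0 0 0 -1'; python3 -m inch '2.5 0 0 0 0 0 -1; 0 0 0 0 0 0 -1';  python3 - <<'E'
from h import *
plan([0.478,0.1125,0.1515],71)
p=snap('scene','s8');cv2.imwrite('pics/s8c.png',cv2.resize(p['pixels'][160:310,220:420,::-1],None,fx=4,fy=4))
E
```

```text
time_s: 8.6
tcp_pos: [0.4819, 0.1135, 0.1536]
ee_rot: [0.7, 0.118, 0.695, -0.117]
contact_force: [-0.3, 0.6, -0.4]
width: 0.0145
time_s: 8.77
tcp_pos: [0.4843, 0.1139, 0.1535]
ee_rot: [0.702, 0.118, 0.693, -0.116]
contact_force: [-1.4, -0.1, -0.8]
width: 0.0146
shift [ 1.9 -3.4 -5.5] rot [-0.   0.7 -0.3]
```

View pics/s8c.png

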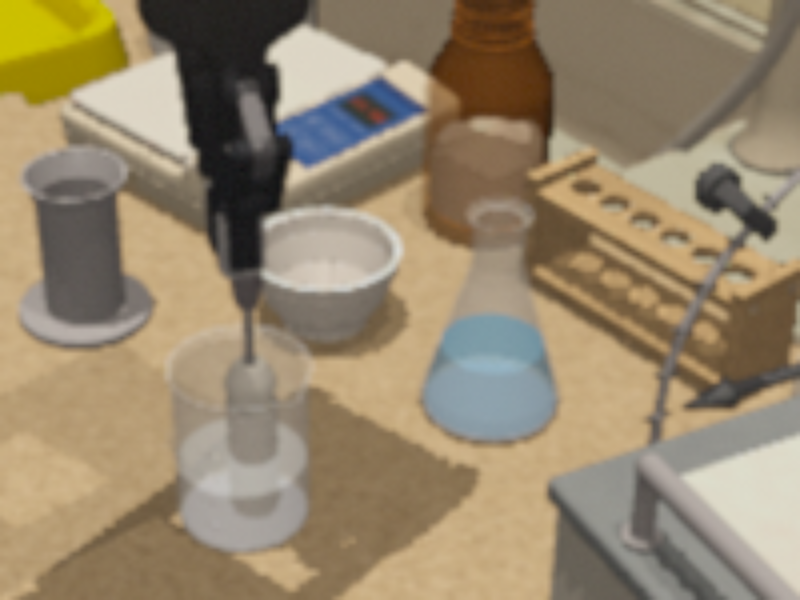

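```bash
python3 -m inch '6 -2 -4 0 0.5 0 -1';  python3 - <<'E'
from h import *
st();plan([0.478,0.1125,0.1515],71)
for n in ['scene','wrist']:
  p=snap(n,n+'9')
  for q in ['brush','beaker']:
    for r in eyes.landmark_of(p,q)[:2]: print(n,q,round(r['confidence'],2),np.round(r['centre'],3),np.round(proj(p,r['centre'])))
  print(proj(p,[.482,.111,.002]))
E
```

```text
time_s: 8.9
tcp_pos: [0.4831, 0.1141, 0.1502]
ee_rot: [0.701, 0.119, 0.694, -0.114]
contact_force: [-0.9, -4.2, 31.9]
width: 0.0145
{'time_s': 8.9, 'q': [0.2272, 0.2489, 1.9888, 0.0031, 0.8917, -1.0134], 'tcp_pos': [0.4831, 0.1141, 0.1502], 'ee_rot': [0.701, 0.1193, 0.6937, -0.1144], 'contact_force': [-0.8984, -4.1665, 31.8621], 'width': 0.0145}
shift [-1.4 -3.1 -4.3] rot [-0.   0.5 -0.5]
scene brush 0.86 [0.454 0.401 0.001] [206. 230.]
scene beaker 0.9 [0.482 0.106 0.002] [282. 289.]
scene beaker 0.87 [0.37  0.359 0.003] [181. 249.]
[281.1297616 287.4146092]
wrist brush 0.6 [0.491 0.113 0.002] [321. 237.]
wrist beaker 0.89 [0.482 0.109 0.003] [313. 229.]
[315.43543192 227.77029234]
```

View pics/wrist9.png

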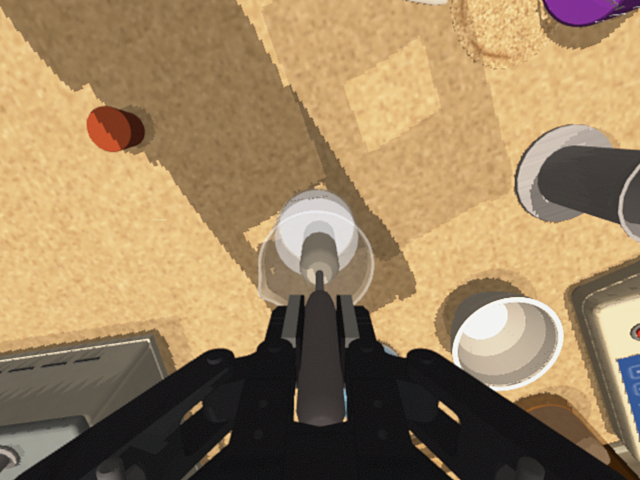

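Bottom contact confirmed: 32 N upward, and the network puts the brush end at z = 0.002. Draw up about 65 mm while re-centring.

```bash
python3 -m inch '-8 0 0 0 0 0 -1; -20 -3 -4 0 0.5 -0.5 -1; -20 0 0 0 0 0 -1; -15 0 0 0 0 0 -1; 0 0 0 0 0 0 -1';  python3 - <<'E'
from h import *
plan([0.478,0.1125,0.1515],71)
p=snap('scene','s10');cv2.imwrite('pics/s10c.png',cv2.resize(p['pixels'][160:310,220:420,::-1],None,fx=4,fy=4))
E
```

```text
time_s: 9.62
tcp_pos: [0.4757, 0.1122, 0.2137]
ee_rot: [0.696, 0.117, 0.699, -0.117]
contact_force: [0.7, 0.2, 1.3]
width: 0.0148
shift [62.2  1.1  2.4] rot [-0.1 -0.3  0.1]
```

View pics/s10c.png

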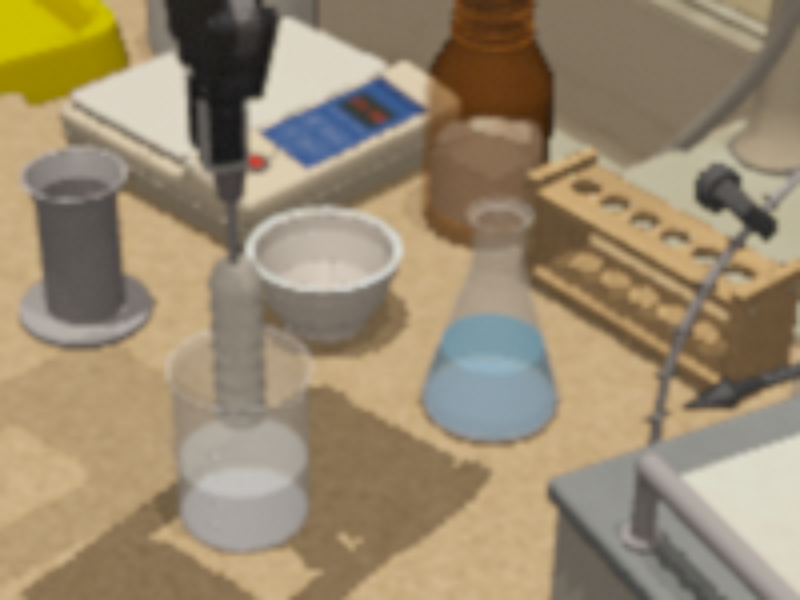

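The brush is up 63 mm, two thirds of the depth, and the beaker is unmoved. Down again.

```bash
python3 -m inch '20 1 1 0 0 0 -1; 20 0 -1 0 0 0 -1; 12 0 -1 0 0.3 0 -1; 4 0 -1 0 0.3 0 -1; 0 0 0 0 0 0 -1';  python3 - <<'E'
from h import *
plan([0.479,0.1125,0.1515],71)
E
```

```text
time_s: 10.08
tcp_pos: [0.4707, 0.1132, 0.1501]
ee_rot: [0.69, 0.117, 0.704, -0.117]
contact_force: [-0.3, -0.3, -0.2]
width: 0.0144
shift [-1.6  2.   8.1] rot [-0.1 -1.1  0.2]
```

```bash
python3 -m inch '0 1 6 0 -1 0 -1; 3 0 2 0 0 0 -1';  python3 -m inch '6 0 0 0 0 0 -1'; python3 - <<'E'
from h import *
plan([0.479,0.1125,0.1515],71)
p=snap('wrist','w11');p=snap('scene','s11');cv2.imwrite('pics/s11c.png',cv2.resize(p['pixels'][160:310,220:420,::-1],None,fx=4,fy=4))
E
```

```text
time_s: 10.25
tcp_pos: [0.4795, 0.1114, 0.1489]
ee_rot: [0.697, 0.115, 0.698, -0.119]
contact_force: [-4.0, -3.5, 47.0]
width: 0.0147
time_s: 10.33
tcp_pos: [0.4838, 0.1116, 0.1474]
ee_rot: [0.7, 0.116, 0.695, -0.118]
contact_force: [-3.4, -9.1, 43.6]
width: 0.0143
shift [-4.1 -0.7 -4.8] rot [0.  0.4 0.1]
```

View pics/s11c.png

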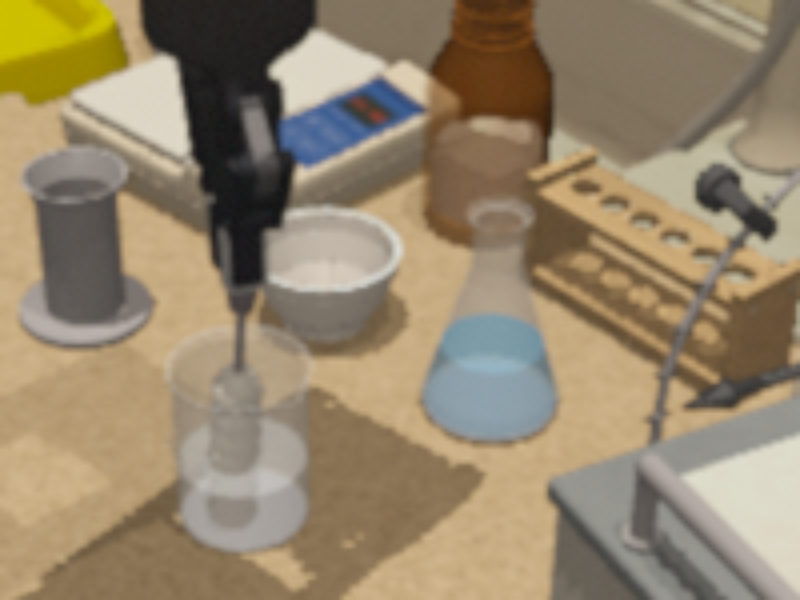

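Second bottom contact confirmed (44–47 N), beaker standing in place. Withdraw straight up.

```bash
python3 -m inch '-8 0 -2 0 0 0 -1; -20 0 -3 0 0.3 0 -1; -25 0 0 0 0 0 -1; -25 0 0 0 0 0 -1; -25 0 0 0 0 0 -1; -20 0 0 0 0 0 -1; 0 0 0 0 0 0 -1';  python3 - <<'E'
from h import *
st()
plan([0.503,0.326,0.29],71)
for n in ['scene','wrist']:
  p=snap(n,n+'12')
  for q in ['brush','brush_stand','beaker']:
    for r in eyes.landmark_of(p,q)[:2]: print(n,q,round(r['confidence'],2),np.round(r['centre'],3),np.round(proj(p,r['centre'])))
E
```

```text
time_s: 11.02
tcp_pos: [0.4788, 0.113, 0.2783]
ee_rot: [0.699, 0.116, 0.696, -0.118]
contact_force: [1.1, 1.2, -0.6]
width: 0.0143
{'time_s': 11.0167, 'q': [0.2311, 0.0954, 1.8575, -0.0038, 1.1859, -1.0063], 'tcp_pos': [0.4788, 0.113, 0.2783], 'ee_rot': [0.6988, 0.1161, 0.696, -0.1176], 'contact_force': [1.0533, 1.2476, -0.6334], 'width': 0.0143}
shift [-12.3 209.3 -46.5] rot [-0.   0.2  0.1]
scene brush 0.95 [0.47  0.114 0.134] [273. 236.]
scene brush 0.87 [0.458 0.403 0.001] [208. 229.]
scene brush_stand 0.69 [ 0.508  0.32  -0.002] [242. 238.]
scene beaker 0.82 [ 0.37   0.358 -0.   ] [181. 250.]
scene beaker 0.81 [ 0.484  0.11  -0.003] [282. 289.]
wrist brush 0.97 [0.459 0.402 0.001] [563. 104.]
wrist brush 0.59 [0.466 0.11  0.129] [315. 220.]
wrist brush_stand 0.89 [0.503 0.323 0.002] [499. 165.]
wrist brush_stand 0.45 [ 0.52  -0.174  0.157] [ 40. 380.]
wrist beaker 0.89 [0.482 0.11  0.001] [321. 207.]
wrist beaker 0.85 [0.373 0.356 0.003] [509.  36.]
```

View pics/scene12.png

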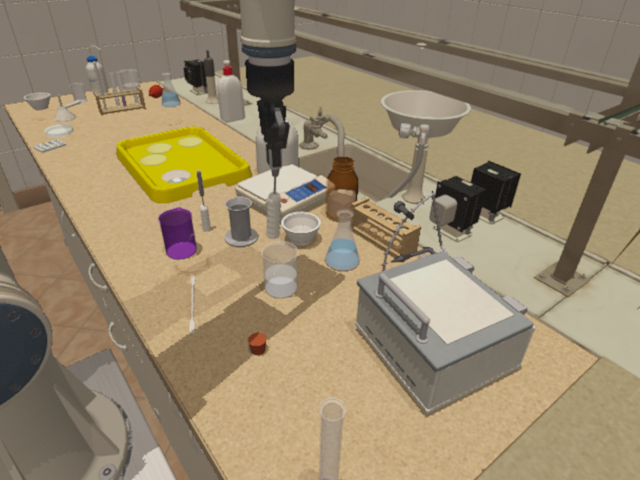

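The brush has pivoted about 4° in the grip, its lower end towards the robot. I turn the tool -3.6° about the jaw axis to make it upright, then go to the stand.

```bash
python3 -m inch '-6 12 -3 0 -1.8 0 -1; -5 25 -5 0 -1.8 0 -1; 0 28 -6 0 0 0 -1; 0 28 -6 0 0 0 -1; 0 28 -6 0 0 0 -1; 0 28 -6 0 0 0 -1; 0 26 -5 0 0 0 -1; 0 14 -3 0 0 0 -1; 0 0 0 0 0 0 -1; 0 0 0 0 0 0 -1';  python3 - <<'E'
from h import *
st()
plan([0.507,0.3245,0.29],71,-3.6)
for n in ['scene','top','wrist']:
  p=snap(n,n+'13')
  for q in ['brush','brush_stand']:
    for r in eyes.landmark_of(p,q)[:2]: print(n,q,round(r['confidence'],2),np.round(r['centre'],3),np.round(proj(p,r['centre'])))
p=cv2.imread('pics/scene13.png');cv2.imwrite('pics/s13c.png',cv2.resize(p[90:240,140:340],None,fx=4,fy=4))
E
```

```text
time_s: 12.25
tcp_pos: [0.4985, 0.3106, 0.2725]
ee_rot: [0.715, 0.109, 0.679, -0.126]
contact_force: [0.5, -0.4, -0.1]
width: 0.0147
{'time_s': 12.25, 'q': [0.5855, 0.2463, 1.6878, -0.057, 1.1864, -0.6307], 'tcp_pos': [0.4985, 0.3106, 0.2725], 'ee_rot': [0.7153, 0.109, 0.6787, -0.1258], 'contact_force': [0.491, -0.3918, -0.0597], 'width': 0.0147}
shift [-17.5  15.6   4.4] rot [-0.1 -0.4  0.9]
scene brush 0.9 [0.499 0.307 0.126] [237. 195.]
scene brush 0.69 [ 0.457  0.4   -0.002] [208. 230.]
scene brush_stand 0.85 [ 0.503  0.32  -0.004] [241. 240.]
top brush 0.54 [0.499 0.307 0.129] [217. 261.]
top brush_stand 0.62 [ 0.507  0.322 -0.002] [224. 266.]
wrist brush 0.76 [ 0.458  0.403 -0.001] [390. 127.]
wrist brush 0.65 [0.498 0.309 0.131] [321. 220.]
wrist brush_stand 0.89 [0.503 0.324 0.003] [336. 188.]
```

View pics/s13c.png

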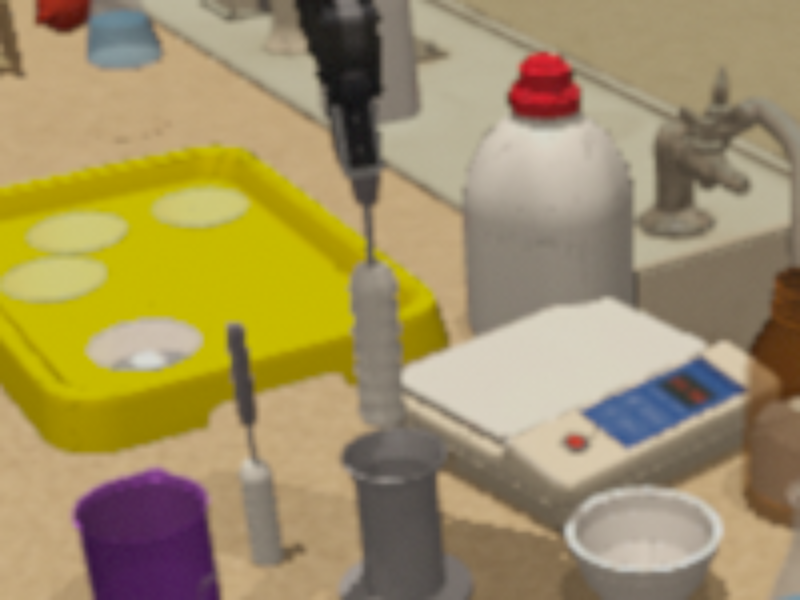

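View pics/wrist13.png

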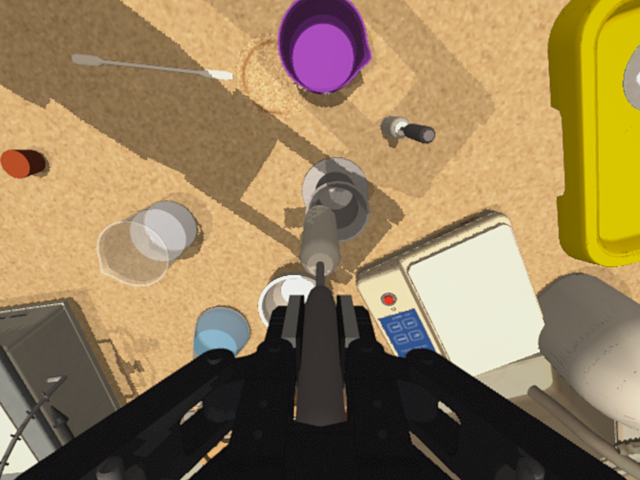

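```bash
python3 -m inch '0 10 1 0 0 0.5 -1; 0 6 1 0 0 0 -1; 0 0 0 0 0 0 -1; 12 0 0 0 0 0 -1; 10 0 0 0 0 0 -1; 0 0 0 0 0 0 -1';  python3 - <<'E'
from h import *
st()
plan([0.506,0.325,0.157],71,-3.6)
for n in ['scene','top','wrist']:
  p=snap(n,n+'14')
  for q in ['brush','brush_stand']:
    for r in eyes.landmark_of(p,q)[:2]: print(n,q,round(r['confidence'],2),np.round(r['centre'],3),np.round(proj(p,r['centre'])))
  print(proj(p,[.506,.323,.096]))
p=cv2.imread('pics/scene14.png');cv2.imwrite('pics/s14c.png',cv2.resize(p[90:240,140:340],None,fx=4,fy=4))
p=cv2.imread('pics/wrist14.png');cv2.imwrite('pics/w14c.png',cv2.resize(p[120:320,220:440],None,fx=3,fy=3))
E
```

```text
time_s: 13.2
tcp_pos: [0.5089, 0.3256, 0.2503]
ee_rot: [0.717, 0.114, 0.677, -0.122]
contact_force: [-0.6, -0.5, -1.3]
width: 0.015
{'time_s': 13.2, 'q': [0.5933, 0.2859, 1.6854, -0.0516, 1.1377, -0.6203], 'tcp_pos': [0.5089, 0.3256, 0.2503], 'ee_rot': [0.7168, 0.1144, 0.6769, -0.1222], 'contact_force': [-0.5827, -0.5389, -1.3202], 'width': 0.015}
shift [93.  -1.4 -7.9] rot [-0.3 -0.3  0.1]
scene brush 0.87 [ 0.457  0.405 -0.002] [207. 230.]
scene brush 0.7 [0.508 0.325 0.103] [238. 200.]
scene brush_stand 0.61 [ 0.505  0.321 -0.003] [241. 239.]
scene brush_stand 0.33 [0.619 0.229 0.003] [302. 239.]
[237.42251082 203.00765933]
top brush 0.69 [0.511 0.326 0.111] [209. 256.]
top brush_stand 0.86 [ 0.505  0.325 -0.003] [223. 266.]
top brush_stand 0.72 [ 0.522 -0.171  0.159] [474. 240.]
[212.49745531 259.80180545]
wrist brush 0.89 [0.458 0.403 0.   ] [372. 122.]
wrist brush 0.75 [0.512 0.327 0.109] [321. 222.]
wrist brush_stand 0.65 [ 0.503  0.323 -0.   ] [315. 186.]
[315.37251284 212.77008046]
```

View pics/s14c.png

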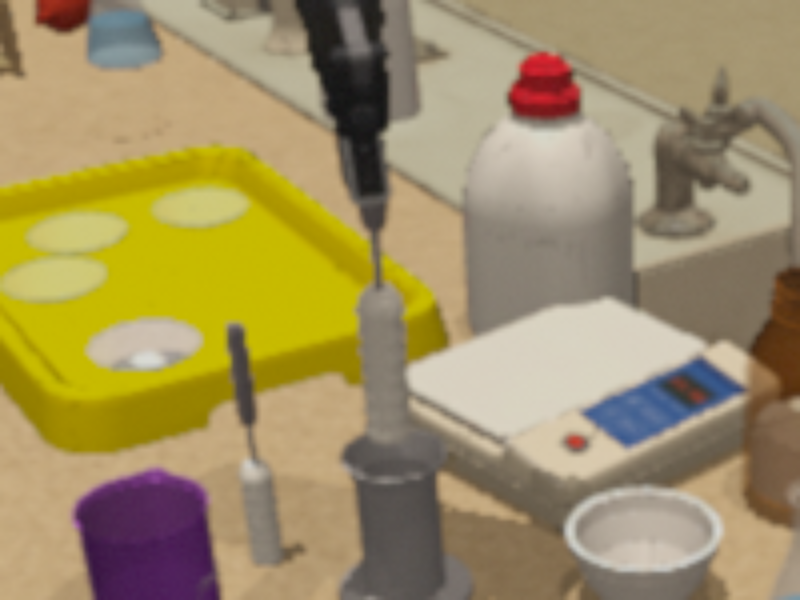

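View pics/w14c.png

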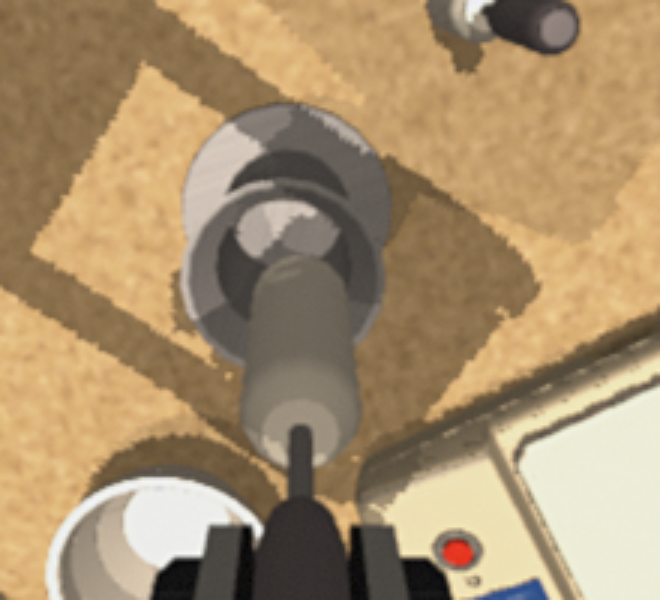

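```bash
python3 -m inch '0 -4 -3 0 0 0 -1; 18 0 0 0 0 0 -1; 18 0 0 0 0 0 -1; 0 0 0 0 0 0 -1';  python3 - <<'E'
from h import *
plan([0.505,0.3225,0.157],71,-3.6)
p=snap('wrist','w15')
p=cv2.imread('pics/wrist15.png');cv2.imwrite('pics/w15c.png',cv2.resize(p[120:320,220:440],None,fx=3,fy=3))
E
```

```text
time_s: 13.98
tcp_pos: [0.5078, 0.3228, 0.2184]
ee_rot: [0.719, 0.116, 0.675, -0.12]
contact_force: [-1.0, -0.2, -1.8]
width: 0.0146
shift [61.1 -1.4 -6.3] rot [-0.3 -0.1 -0.2][ WARN:0@3.641] global loadsave.cpp:275 findDecoder imread_('pics/wrist15.png'): can't open/read file: check file path/integrity
Traceback (most recent call last):
TypeError: 'NoneType' object is not subscriptable
```

```bash
python3 -c "
import cv2
p=cv2.imread('pics/w15.png');cv2.imwrite('pics/w15c.png',cv2.resize(p[120:320,220:440],None,fx=3,fy=3))"; python3 -m inch '18 -1 -3 0 0 0 -1; 18 0 -1.5 0 0 0 -1; 10 0 -1 0 0 0 -1; 0 0 0 0 0 0 -1';  python3 - <<'E'
from h import *
plan([0.505,0.3225,0.157],71,-3.6)
E
```

```text
time_s: 14.37
tcp_pos: [0.5071, 0.3244, 0.1771]
ee_rot: [0.72, 0.118, 0.673, -0.119]
contact_force: [-0.1, -0.4, -1.1]
width: 0.0144
shift [20.  -2.7 -2.7] rot [-0.3  0.2 -0.6]
```

View pics/w15c.png

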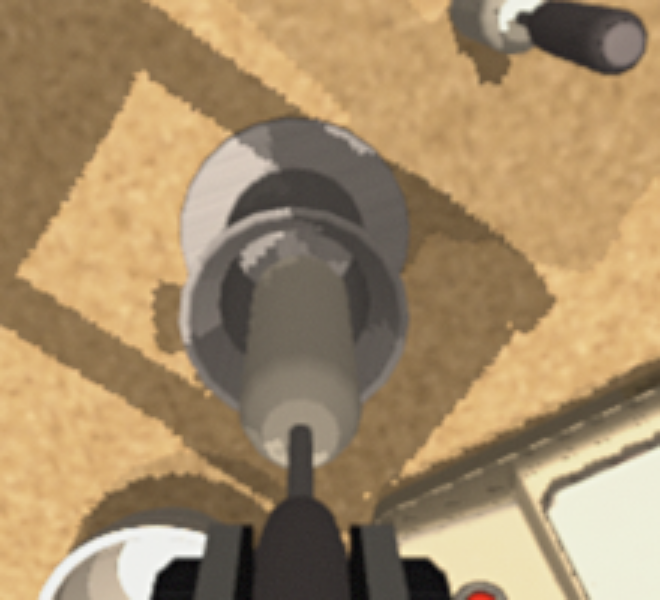

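The head is centred in the tube mouth. Lower to the floor until contact.

```bash
python3 -m inch '10 -2 -2 0 0 0 -1; 6 0 -1 0 0 0 -1; 3 0 0 0 0 0 -1; 3 0 0 0 0 0 -1';  python3 - <<'E'
from h import *
plan([0.505,0.3225,0.157],71,-3.6)
for n in ['scene','wrist']:
  p=snap(n,n+'16')
p=cv2.imread('pics/scene16.png');cv2.imwrite('pics/s16c.png',cv2.resize(p[90:260,140:340],None,fx=4,fy=3.5))
E
```

```text
time_s: 14.7
tcp_pos: [0.5064, 0.3242, 0.1567]
ee_rot: [0.721, 0.119, 0.672, -0.118]
contact_force: [0.2, 0.7, -1.4]
width: 0.0143
shift [-0.4 -2.1 -0.7] rot [-0.3  0.3 -0.8]
```

View pics/s16c.png

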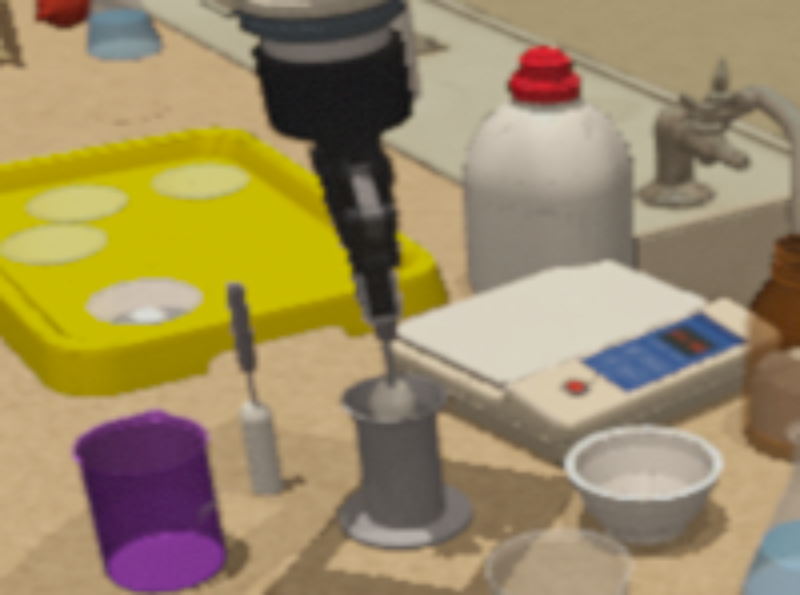

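View pics/wrist16.png

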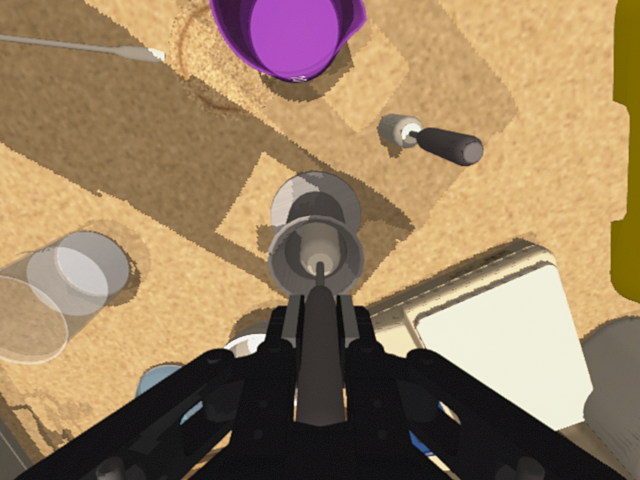

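```bash
python3 -m inch '4 -1 0 0 0 0 -1';  python3 -m inch '4 0 0 0 0 0 -1'; python3 - <<'E'
from h import *
plan([0.506,0.3225,0.155],71,-3.6)
E
```

```text
time_s: 14.88
tcp_pos: [0.5073, 0.3239, 0.1539]
ee_rot: [0.722, 0.12, 0.671, -0.117]
contact_force: [-3.1, 0.2, 50.4]
width: 0.0146
time_s: 14.97
tcp_pos: [0.51, 0.3251, 0.1539]
ee_rot: [0.724, 0.121, 0.669, -0.116]
contact_force: [-4.6, -5.6, 20.2]
width: 0.0147
shift [-1.4 -3.8 -2.8] rot [-0.3  0.7 -1.1]
```

On the stand floor (50 N peak on contact). Release.

```bash
python3 -m inch '-1 0 0 0 0 0 -1; 0 0 0 0 0 0 0; 0 0 0 0 0 0 0.5; 0 0 0 0 0 0 1; 0 0 0 0 0 0 1; 0 0 0 0 0 0 1; 0 0 0 0 0 0 1'; python3 - <<'E'
from h import *
plan([0.506,0.3225,0.155],71,0)
for n in ['scene','wrist']:
  p=snap(n,n+'17')
p=cv2.imread('pics/scene17.png');cv2.imwrite('pics/s17c.png',cv2.resize(p[90:260,140:340],None,fx=4,fy=3.5))
E
```

```text
time_s: 15.55
tcp_pos: [0.5116, 0.3259, 0.157]
ee_rot: [0.725, 0.122, 0.668, -0.115]
contact_force: [-0.1, 0.7, -0.8]
width: 0.0846
shift [ 1.5 -5.1 -4.3] rot [-0.3  4.4 -1.3]
```

View pics/s17c.png

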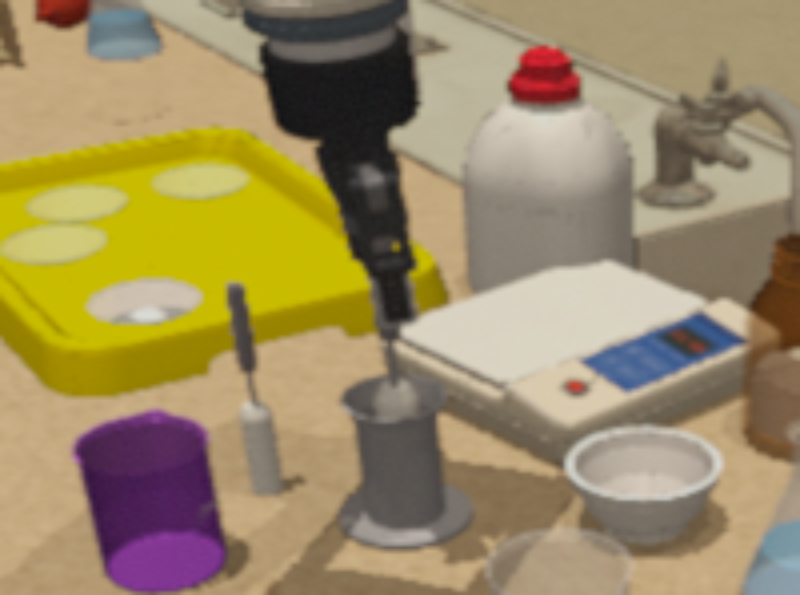

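View pics/wrist17.png

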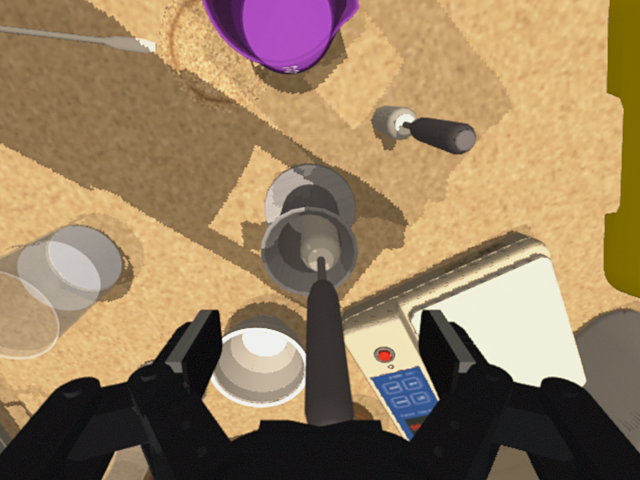

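```bash
python3 -m inch '-12 0 1 0 0 0 1; -25 0 2 0 0 0 1; -30 0 2 0 0 0 1; -30 0 2 0 0 0 1; -25 0 2 0 0 0 1; 0 0 0 0 0 0 1'; python3 - <<'E'
from h import *
s=st()
ps={}
for n in ['scene','top']:
  p=snap(n,n+'18');ps[n]=p
  for q in ['brush','beaker','lid_handle','lid_hinge','lid_pointer','mark']:
    for r in eyes.landmark_of(p,q)[:2]: print(n,q,round(r['confidence'],2),np.round(r['centre'],4),np.round(proj(p,r['centre'])))
p=cv2.imread('pics/scene18.png');cv2.imwrite('pics/s18c.png',cv2.resize(p[90:260,140:340],None,fx=4,fy=3.5))
E
```

```text
time_s: 16.15
tcp_pos: [0.5087, 0.3222, 0.2857]
ee_rot: [0.723, 0.121, 0.67, -0.116]
contact_force: [2.0, 0.5, 0.6]
width: 0.0853
{'time_s': 16.15, 'q': [0.5893, 0.2389, 1.6687, -0.0516, 1.1749, -0.6266], 'tcp_pos': [0.5087, 0.3222, 0.2857], 'ee_rot': [0.7235, 0.1205, 0.6698, -0.1161], 'contact_force': [1.9688, 0.4765, 0.5688], 'width': 0.0853}
scene brush 0.63 [ 0.4835  0.1098 -0.0018] [282. 289.]
scene brush 0.2 [0.6452 0.1062 0.0007] [343. 261.]
scene beaker 0.74 [0.3716 0.3574 0.0006] [182. 250.]
scene beaker 0.59 [4.844e-01 1.092e-01 2.000e-04] [283. 288.]
scene lid_handle 0.75 [ 0.5246 -0.1755  0.1546] [406. 300.]
scene lid_handle 0.25 [0.6188 0.229  0.0034] [302. 239.]
scene lid_hinge 0.95 [ 0.7103 -0.2049  0.1153] [489. 283.]
scene lid_pointer 0.89 [ 0.612  -0.06    0.1154] [390. 262.]
scene mark 0.48 [ 0.6486 -0.0623  0.204 ] [411. 215.]
top brush 0.67 [0.5139 0.33   0.0124] [219. 261.]
top brush 0.56 [ 0.6167 -0.0655  0.119 ] [410. 196.]
top beaker 0.57 [ 0.4786  0.1127 -0.0016] [321. 276.]
top beaker 0.55 [ 0.6128 -0.0622  0.1181] [409. 198.]
top lid_handle 0.82 [ 0.5201 -0.1716  0.1593] [475. 241.]
top lid_hinge 0.97 [ 0.7082 -0.2086  0.1163] [481. 149.]
top lid_hinge 0.16 [ 6.449e-01  1.099e-01 -5.000e-04] [321. 200.]
top lid_pointer 0.55 [ 0.6136 -0.0642  0.12  ] [410. 198.]
top mark 0.72 [ 0.643  -0.0652  0.2036] [416. 170.]
```

View pics/s18c.png

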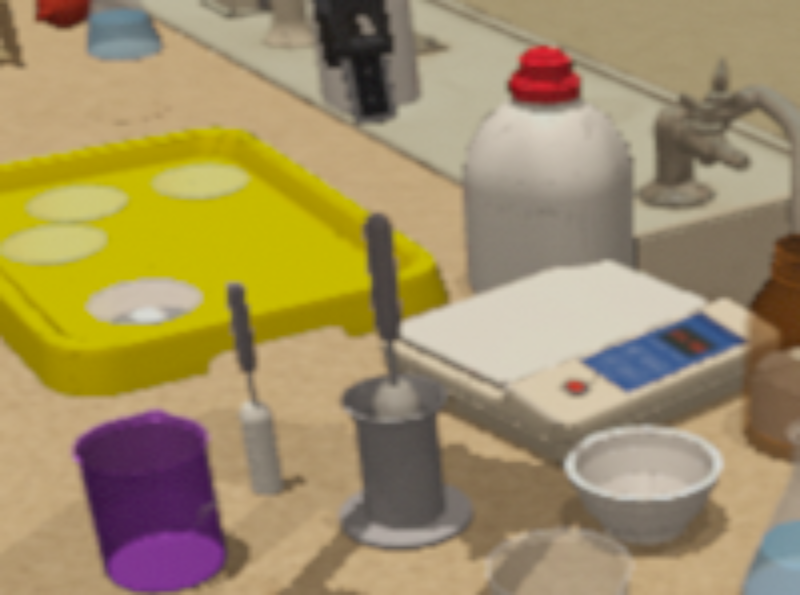

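View pics/top18.png

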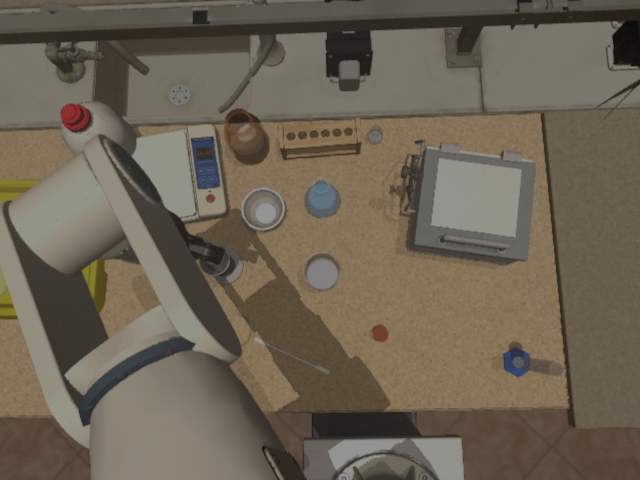

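The brush stands upright in its stand, released. From the landmark fits, the hinge is at about (0.708,-0.207,0.115), the bar at (0.521,-0.172,0.16), box yaw is about -10.6°, and the clip angle is about 0.795 rad. Now I travel to the lid while turning the jaws across the bar.

```bash
python3 -m inch '0 -31 11 6.8 4.4 0 1; 0 -30 14 6.8 0 0 1; 0 -28 18 6.8 0 0 1; 0 -25 21 6.8 0 0 1; 0 -23 24 6.8 0 0 1; 0 -20 26 6.8 0 0 1; 0 -16.5 28.5 6.8 0 0 1; 0 -13 30 6.8 0 0 1; 0 -9.5 31.5 6.8 0 0 1; 0 -5.5 32.5 6.8 0 0 1; 0 -2 33 6.8 0 0 1; 0 2 33 6.8 0 0 1; 0 0 0 0 0 0 1'; python3 - <<'E'
from h import *
st();plan([0.521,-.172,.25],-10.6)
E
```

```text
time_s: 17.93
tcp_pos: [0.5008, -0.0881, 0.2731]
ee_rot: [0.434, 0.562, 0.44, -0.55]
contact_force: [0.7, -0.3, 0.5]
width: 0.0853
{'time_s': 17.9333, 'q': [-0.1892, 0.1266, 1.8337, 0.0195, 1.1767, 0.0408], 'tcp_pos': [0.5008, -0.0881, 0.2731], 'ee_rot': [0.4344, 0.5616, 0.4402, -0.5498], 'contact_force': [0.7049, -0.3184, 0.4908], 'width': 0.0853}
shift [21.9 39.3 77.2] rot [-3.  -1.  -0.2]
```

```bash
python3 -m inch '5 14 27 -1 -0.5 0 1; 5 14 27 -1 -0.5 0 1; 5 8 19 -1 0 0 1; 0 2 0 0 0 0 1; 0 0 0 0 0 0 1'; python3 - <<'E'
from h import *
st();plan([0.521,-.172,.141],-10.6)
p=snap('wrist','w20')
for q in ['lid_handle','lid_hinge','lid_pointer','mark']:
    for r in eyes.landmark_of(p,q)[:2]: print(q,round(r['confidence'],2),np.round(r['centre'],4),np.round(proj(p,r['centre'])))
for y in (-.055,0,.055): print(proj(p,[.521+y*.184,-.172+y*.983,.16]))
E
```

```text
time_s: 18.35
tcp_pos: [0.5224, -0.1724, 0.2576]
ee_rot: [0.453, 0.546, 0.45, -0.543]
contact_force: [-0.7, 0.3, -0.6]
width: 0.0856
{'time_s': 18.35, 'q': [-0.3224, 0.2082, 1.7699, 0.0015, 1.1576, -0.1376], 'tcp_pos': [0.5224, -0.1724, 0.2576], 'ee_rot': [0.4531, 0.5457, 0.4501, -0.5426], 'contact_force': [-0.7001, 0.3136, -0.5656], 'width': 0.0856}
shift [ 1.166e+02 -2.100e+00 -1.000e-01] rot [-0.  -0.  -0.3]
lid_handle 0.93 [ 0.521  -0.1737  0.1592] [319. 247.]
lid_hinge 0.92 [ 0.7076 -0.2029  0.112 ] [537. 223.]
lid_pointer 0.71 [ 0.6129 -0.0589  0.1155] [412.  62.]
lid_pointer 0.59 [ 0.7068 -0.2019  0.1092] [534. 221.]
mark 0.76 [ 0.6433 -0.0662  0.2071] [524.  31.]
[318.61925259 311.60505198]
[318.59133901 245.03341495]
[318.5593414  168.72169422]
```

View pics/w20.png

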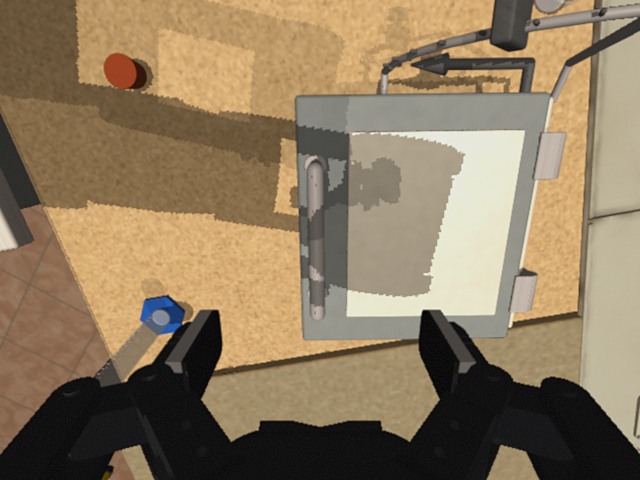

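The bar runs (316,162)–(318,313) and matches the predicted points. Pointer tip at (413,64), clip at (512,25). Descend.

```bash
python3 -m inch '30 -2 0 0 0 0 1; 30 0 0 0 0 0 1; 25 0 0 0 0 0 1; 10 0 0 0 0 0 1; 0 0 0 0 0 0 1'; python3 - <<'E'
from h import *
st();plan([0.521,-.172,.141],-10.6)
E
```

```text
time_s: 19.02
tcp_pos: [0.5232, -0.1673, 0.164]
ee_rot: [0.457, 0.546, 0.449, -0.539]
contact_force: [-0.4, -0.9, -0.8]
width: 0.0855
{'time_s': 19.0167, 'q': [-0.3134, 0.3057, 1.8697, 0.0024, 0.9519, -0.1363], 'tcp_pos': [0.5232, -0.1673, 0.164], 'ee_rot': [0.4574, 0.5459, 0.4495, -0.5393], 'contact_force': [-0.423, -0.9112, -0.8124], 'width': 0.0855}
shift [23.  -1.7  5. ] rot [ 0.4 -0.  -0.8]
```

```bash
python3 -m inch '14 -1.5 5 0.4 0 -0.7 1; 8 0 0 0 0 0 1; 1 0 0 0 0 0 1; 0 0 0 0 0 0 1'; python3 - <<'E'
from h import *
st();plan([0.521,-.172,.141],-10.6)
p=snap('wrist','w21');p=snap('scene','s21')
E
```

```text
time_s: 19.35
tcp_pos: [0.5226, -0.1721, 0.1419]
ee_rot: [0.453, 0.545, 0.451, -0.543]
contact_force: [-0.4, -0.1, 1.0]
width: 0.0855
{'time_s': 19.35, 'q': [-0.3209, 0.3407, 1.8777, 0.0003, 0.919, -0.1363], 'tcp_pos': [0.5226, -0.1721, 0.1419], 'ee_rot': [0.4529, 0.5449, 0.4505, -0.5432], 'contact_force': [-0.4345, -0.0854, 0.9765], 'width': 0.0855}
shift [ 0.9 -1.6  0.2] rot [ 0.   0.  -0.2]
```

View pics/w21.png

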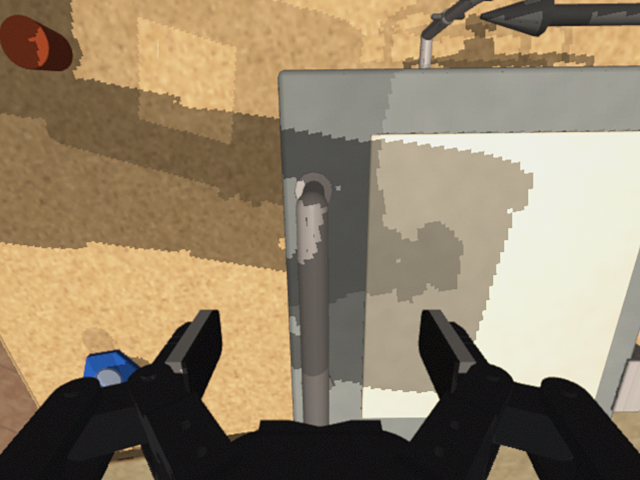

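The bar is centred between the fingers ((315,300), pads at 205 and 430). Close.

```bash
python3 -m inch '0 -1 0 0 0 0 -1; 0 0 0 0 0 0 -1; 0 0 0 0 0 0 -1; 0 0 0 0 0 0 -1; 0 0 0 0 0 0 -1; 0 0 0 0 0 0 -1; 0 0 0 0 0 0 -1'; python3 - <<'E'
from h import *
st();p=snap('wrist','w22')
E
```

```text
time_s: 20.03
tcp_pos: [0.52, -0.1718, 0.1445]
ee_rot: [0.453, 0.544, 0.451, -0.544]
contact_force: [1.6, -0.4, 3.3]
width: 0.01
{'time_s': 20.0333, 'q': [-0.3216, 0.3346, 1.8798, -0.0006, 0.9248, -0.1367], 'tcp_pos': [0.52, -0.1718, 0.1445], 'ee_rot': [0.4526, 0.5442, 0.451, -0.5436], 'contact_force': [1.603, -0.3751, 3.3084], 'width': 0.01}
```

View pics/w22.png

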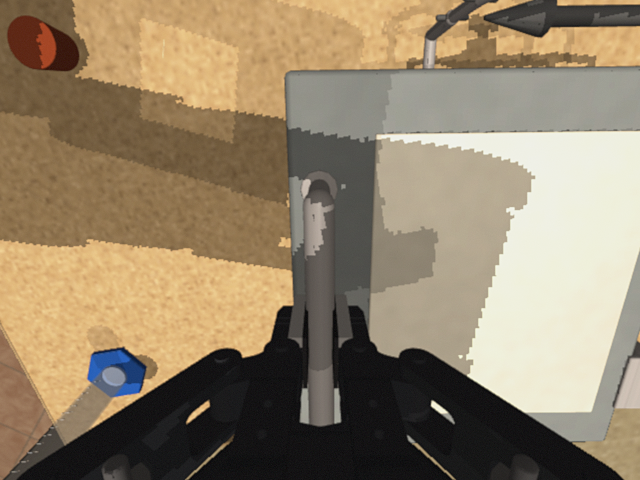

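```bash
cat >> h.py <<'E'
def lidang():
    s=manip.read_state();r=np.array(s['tcp_pos'])-[.520,-.1718,.1445]
    a=np.radians(-10.6);dx=r[0]*np.cos(a)+r[1]*np.sin(a);dy=-r[0]*np.sin(a)+r[1]*np.cos(a)
    th=np.arctan2(.044+r[2],.190-dx)-np.arctan2(.044,.19)
    print('lid th',round(th,3),'rad err mm',round((np.hypot(.044+r[2],.190-dx)-.195)*1000,1),'lat mm',round(dy*1000,1),'F',np.round(s['contact_force'],1),'w',round(s['width'],4))
E
python3 -m inch '-13 3.5 0 0 0 0 -1; -13 4.5 0 0 0 0 -1; -12.5 5.5 0 0 0 0 -1; -12 6 0 0 0 0 -1; -11.5 7 0 0 0 0 -1; -11 8 0 0 0 0 -1; 0 0 0 0 0 0 -1'; python3 - <<'E'
from h import *
lidang();plan([.608,-.188,.27],-10.6);p=snap('wrist','w23');p=snap('scene','s23')
E
```

```text
time_s: 20.67
tcp_pos: [0.5489, -0.1769, 0.2139]
ee_rot: [-0.449, -0.541, -0.456, 0.547]
contact_force: [1.3, -1.2, -7.5]
width: 0.0098
lid th 0.387 rad err mm 1.6 lat mm 0.3 F [ 1.3 -1.2 -7.5] w 0.0098
shift [-56.8  59.4   0.2] rot [0.1 0.  0.7]
```

View pics/s23.png

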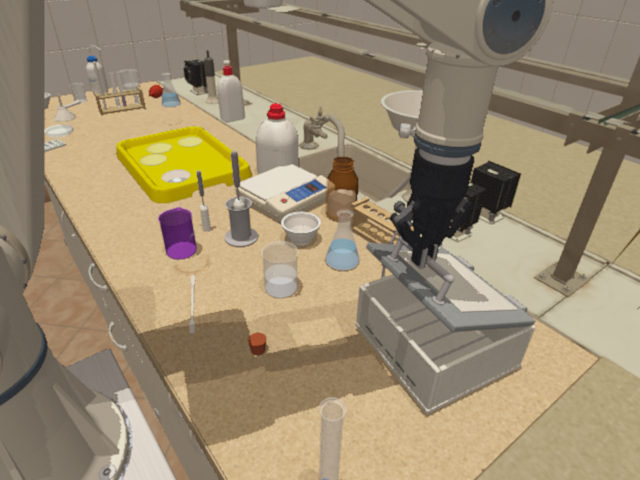

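View pics/w23.png

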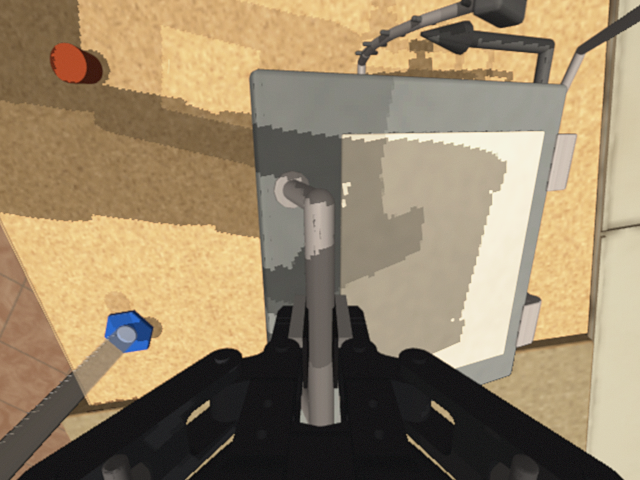

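```bash
python3 -m inch '-10.5 7.5 0 0 0 0 -1; -10 8 0 0 0 0 -1; -9.5 9 0 0 0 0 -1; -9 9.5 0 0 0 0 -1; -6 8 0 0 0 0 -1; 0 0 0 0 0 0 -1; 0 0 0 0 0 0 -1'; python3 - <<'E'
from h import *
lidang()
for n in ['wrist','scene','top']:
  p=snap(n,n+'24')
  for q in ['lid_hinge','lid_pointer','mark']:
    for r in eyes.landmark_of(p,q)[:1]: print(n,q,round(r['confidence'],2),np.round(r['centre'],4),np.round(proj(p,r['centre'])))
E
```

```text
time_s: 21.35
tcp_pos: [0.5848, -0.1831, 0.2552]
ee_rot: [-0.442, -0.536, -0.462, 0.551]
contact_force: [-2.3, -0.6, -8.6]
width: 0.0099
lid th 0.667 rad err mm 3.4 lat mm 0.8 F [-2.3 -0.6 -8.6] w 0.0099
wrist lid_hinge 0.85 [ 0.7034 -0.1992  0.1109] [468. 223.]
wrist mark 0.65 [ 0.6456 -0.0646  0.2081] [406.  25.]
scene lid_hinge 0.8 [ 0.7129 -0.2058  0.1123] [490. 284.]
scene lid_pointer 0.65 [ 0.6366 -0.064   0.1863] [406. 226.]
scene mark 0.73 [ 0.6471 -0.0648  0.2039] [412. 216.]
top lid_hinge 0.61 [ 0.7038 -0.2049  0.119 ] [480. 151.]
top lid_pointer 0.95 [ 0.6375 -0.0679  0.1893] [417. 175.]
top mark 0.79 [ 0.6444 -0.0638  0.2024] [415. 169.]
```

View pics/wrist24.png

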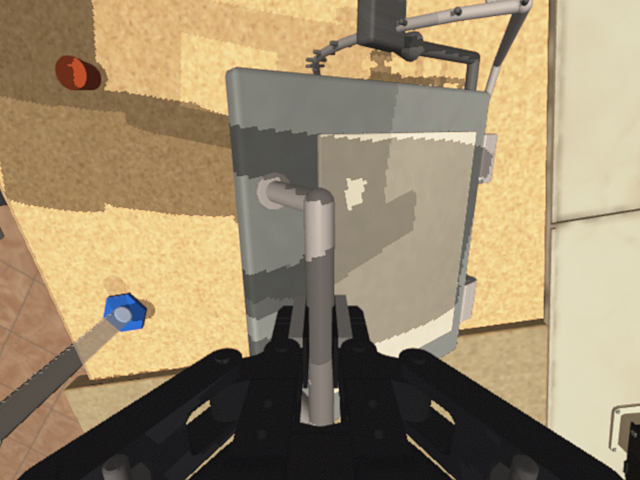

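View pics/scene24.png

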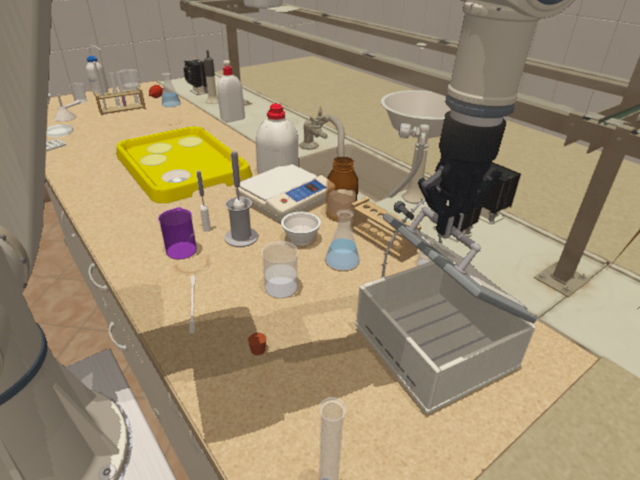

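View pics/top24.png

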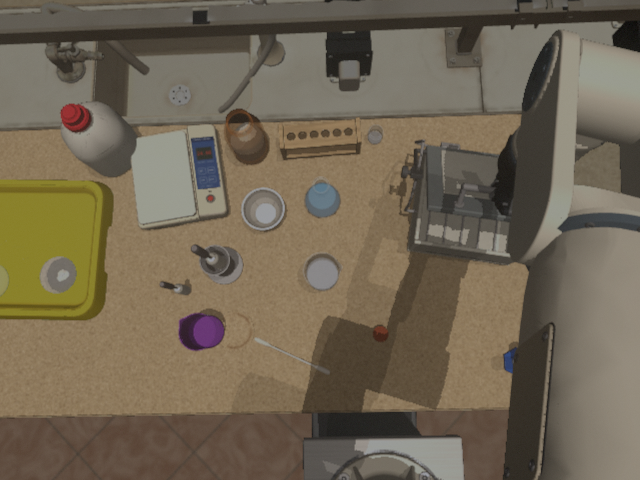

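```bash
python3 -m inch '-6 7.5 0 0 0 0 -1; -6 7.5 0 0 0 0 -1; 0 0 0 0 0 0 -1; 0 0 0 0 0 0 -1'; python3 - <<'E'
from h import *
lidang()
for n in ['wrist','scene','top']:
  p=snap(n,n+'25')
  for q in ['lid_pointer','mark']:
    for r in eyes.landmark_of(p,q)[:1]: print(n,q,round(r['confidence'],2),np.round(r['centre'],4),np.round(proj(p,r['centre']),1))
w=cv2.imread('pics/wrist25.png')[0:100,280:540];s=cv2.imread('pics/scene25.png')[170:290,340:480]
cv2.imwrite('pics/w25c.png',cv2.resize(w,None,fx=3,fy=3,interpolation=3));cv2.imwrite('pics/s25c.png',cv2.resize(s,None,fx=5,fy=5,interpolation=3))
E
```

```text
time_s: 22.28
tcp_pos: [0.5994, -0.1857, 0.2666]
ee_rot: [-0.441, -0.536, -0.463, 0.552]
contact_force: [-3.5, 0.5, -8.2]
width: 0.0093
lid th 0.761 rad err mm 3.9 lat mm 1.0 F [-3.5  0.5 -8.2] w 0.0093
wrist lid_pointer 0.67 [ 0.6429 -0.0638  0.1961] [365.   37.9]
wrist mark 0.97 [ 0.6445 -0.0674  0.2089] [371.3  38.6]
scene lid_pointer 0.6 [ 0.6421 -0.0641  0.1963] [408.8 220.7]
top lid_pointer 0.69 [ 0.6436 -0.0691  0.1973] [417.8 170.6]
top mark 0.66 [ 0.6444 -0.0632  0.2067] [415.3 168.7]
```

View pics/w25c.png

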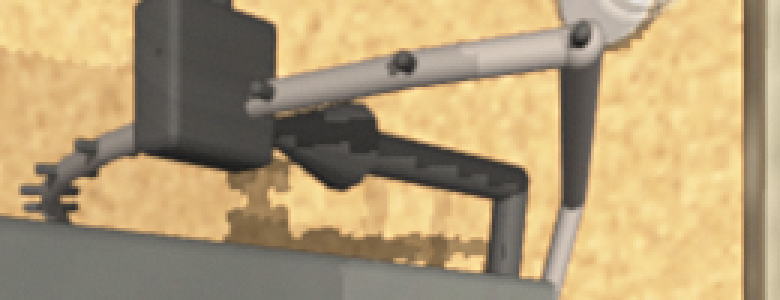

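View pics/s25c.png

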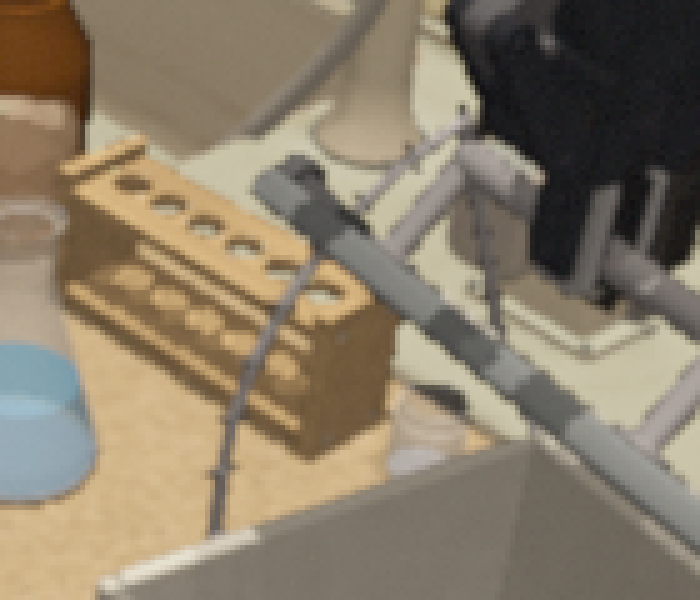

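```bash
cat > ov.py <<'E'
from h import *
H=np.array([.708,-.207,.1155]);a=np.radians(-10.6);X=np.array([np.cos(a),np.sin(a),0]);Y=np.array([-np.sin(a),np.cos(a),0]);Z=np.array([0,0,1.])
def P(r,th,y,H=H): return H-X*r*np.cos(th)+Z*r*np.sin(th)+Y*y
def overlay(n,f,th,al,box,k):
    p=eyes.snapshot(n);im=p['pixels'][:,:,::-1].copy()
    x0,x1,y0,y1=box;im=cv2.resize(im[y0:y1,x0:x1],None,fx=k,fy=k,interpolation=3)
    def q(pt): u=proj(p,pt);return (int((u[0]-x0+.5)*k),int((u[1]-y0+.5)*k))
    cv2.imwrite('pics/'+f+'raw.png',im)
    im=im.copy()
    cv2.line(im,q(P(.06,th,.127)),q(P(.118,th,.127)),(0,0,255),1)
    cv2.line(im,q(P(.118,al,.127)),q(P(.140,al,.127)),(0,255,0),1)
    for s in (-.104,.104):
        cv2.line(im,q(P(.125,al+s,.122)),q(P(.125,al+s,.132)),(255,255,0),1)
        cv2.line(im,q(P(.147,al+s*.85,.122)),q(P(.147,al+s*.85,.132)),(255,0,255),1)
    for t in np.arange(0,1.31,.05): cv2.circle(im,q(P(.13,t,.127)),1,(255,0,0),-1)
    cv2.imwrite('pics/'+f+'.png',im)
E
python3 - <<'E'
from ov import *
overlay('wrist','ow',.761,.797,(280,540,0,110),3)
overlay('top','ot',.761,.797,(380,480,130,220),8)
E
```

```text
(no output)
```

View pics/ow.png

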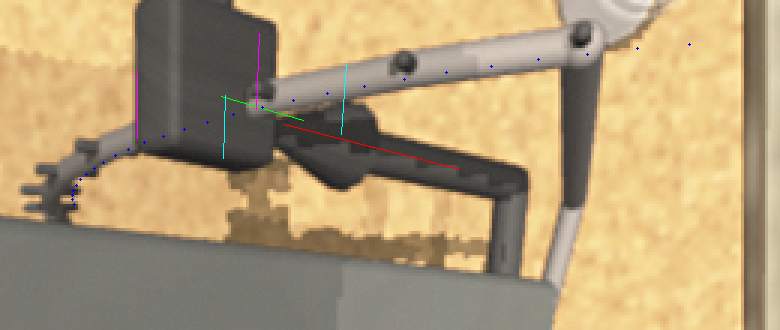

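View pics/ot.png

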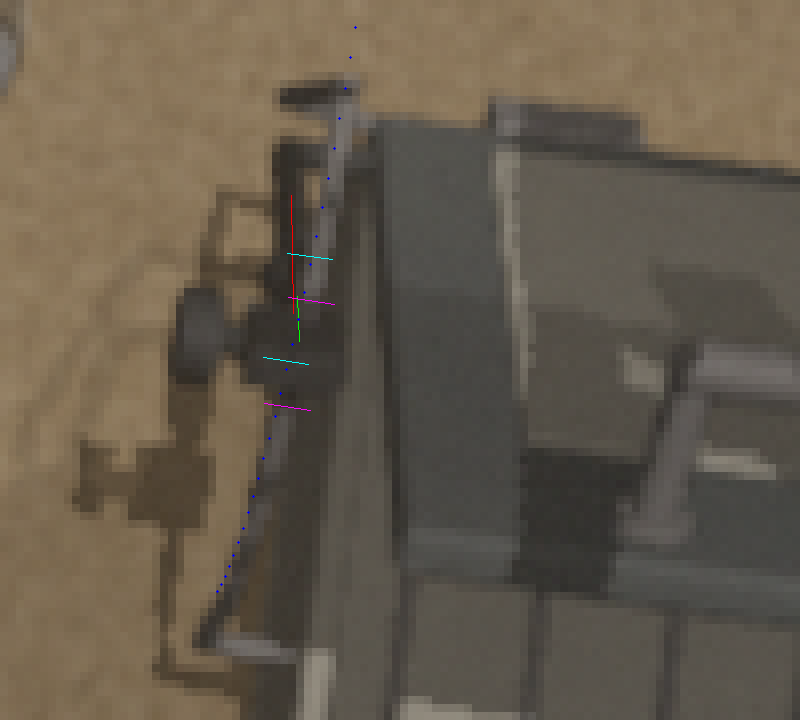

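View pics/otraw.png

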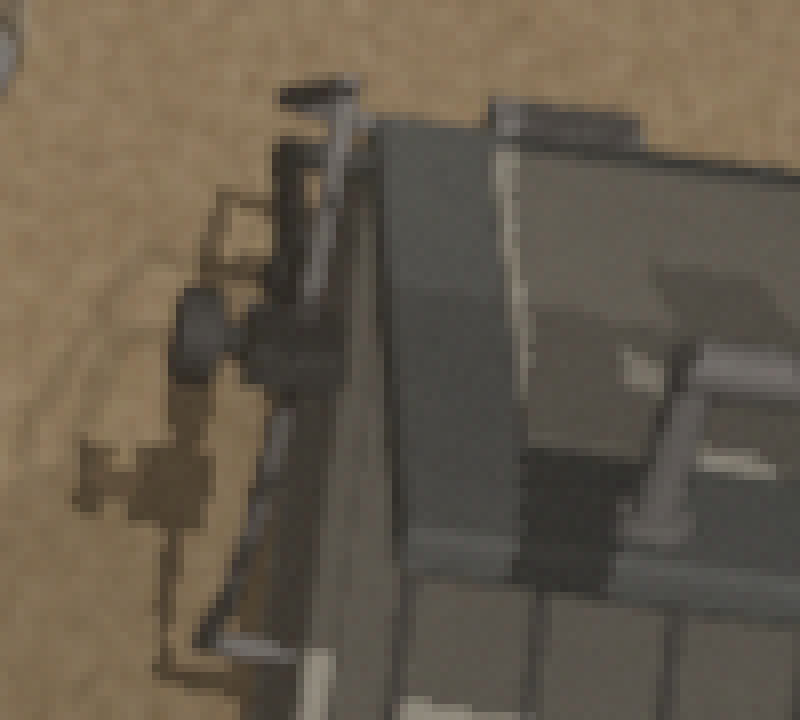

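```bash
python3 - <<'E'
from ov import *
import numpy as np
p=eyes.snapshot('scene')
im=cv2.imread('pics/scene0.png');x0,x1,y0,y1=370,450,180,280;k=6
im=cv2.resize(im[y0:y1,x0:x1],None,fx=k,fy=k,interpolation=3)
raw=im.copy()
def q(pt): u=proj(p,pt);return (int((u[0]-x0+.5)*k),int((u[1]-y0+.5)*k))
al=.797
for t in np.arange(0,1.31,.05): cv2.circle(im,q(P(.13,t,.127)),1,(255,0,0),-1)
cv2.line(im,q(P(.06,0,.127)),q(P(.118,0,.127)),(0,0,255),1)
cv2.line(im,q(P(.118,al,.127)),q(P(.140,al,.127)),(0,255,0),1)
for s in (-.104,.104):
    for r in (.125,.147): cv2.line(im,q(P(r,al+s,.122)),q(P(r,al+s,.132)),(255,255,0),1)
cv2.imwrite('pics/os0.png',np.hstack([raw,im])[:600,:])
im=cv2.imread('pics/wrist24.png')[0:110,280:540];cv2.imwrite('pics/w24c.png',cv2.resize(im,None,fx=3,fy=3,interpolation=3))
im=cv2.imread('pics/w20.png')[0:110,360:620];cv2.imwrite('pics/w20c.png',cv2.resize(im,None,fx=3,fy=3,interpolation=3))
E
python3 -c "
import cv2;i=cv2.imread('pics/os0.png');print(i.shape);cv2.imwrite('pics/os0.png',cv2.resize(i,(800,500)))"
```

```text
(600, 960, 3)
```

View pics/os0.png

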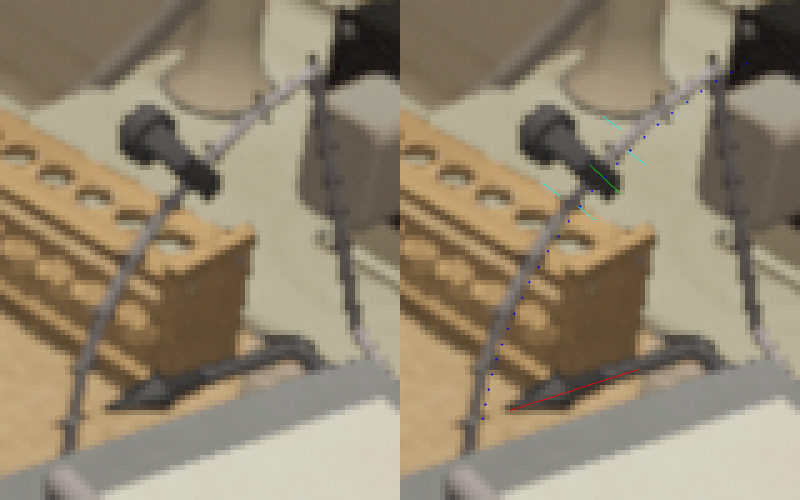

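View pics/w20c.png

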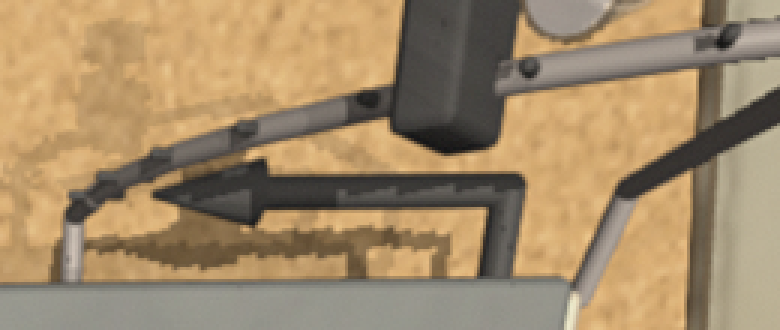

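View pics/w24c.png

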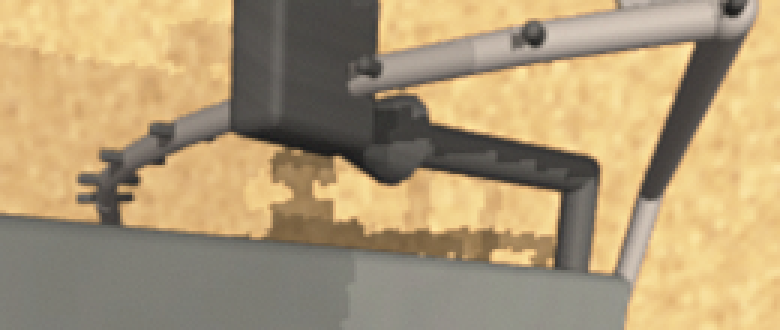

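```bash
cat >> ov.py <<'E'
def overlay2(n,f,th,al,box,k,H2=H):
    p=eyes.snapshot(n);im=p['pixels'][:,:,::-1].copy()
    x0,x1,y0,y1=box;im=cv2.resize(im[y0:y1,x0:x1],None,fx=k,fy=k,interpolation=3)
    cv2.imwrite('pics/'+f+'raw.png',im)
    def q(pt): u=proj(p,pt);return (int(round((u[0]-x0+.5)*k)),int(round((u[1]-y0+.5)*k)))
    def B(r,t,y): # tangential offset t m
        return P(r,al,y,H2)+t*(X*np.sin(al)+Z*np.cos(al))
    c=[(r,t,y) for r in (.125,.147) for t in (-.005,.005) for y in (.114,.140)]
    for i in range(8):
        for j in range(i):
            if sum(u!=v for u,v in zip(c[i],c[j]))==1: cv2.line(im,q(B(*c[i])),q(B(*c[j])),(0,255,0),1)
    cv2.line(im,q(P(.05,th,.127,H2)),q(P(.118,th,.127,H2)),(0,0,255),1)
    cv2.imwrite('pics/'+f+'.png',im)
E
python3 - <<'E'
from ov import *
overlay2('wrist','ow2',.761,.797,(280,540,0,110),3)
overlay2('top','ot2',.761,.797,(380,480,150,210),8)
E
```

```text
(no output)
```

View pics/ow2.png

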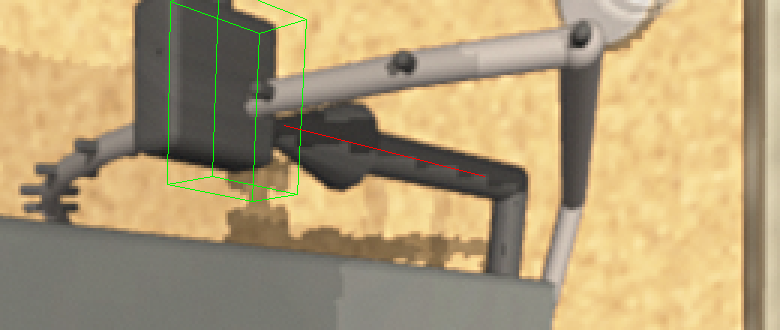

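View pics/ot2.png

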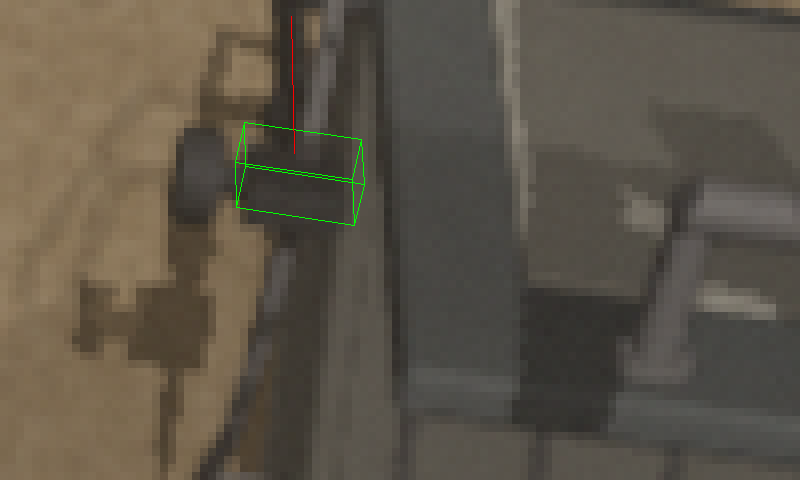

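```bash
python3 - <<'E'
import cv2,numpy as np
def br(a,x0,x1,y0,y1,k): 
    a=cv2.imread(a)[y0:y1,x0:x1].astype(float);a=255*(np.clip(a/255,0,1)**.5);return cv2.resize(a.astype(np.uint8),None,fx=k,fy=k,interpolation=cv2.INTER_CUBIC)
cv2.imwrite('pics/b1.png',br('pics/wrist25.png',315,415,0,70,8))
cv2.imwrite('pics/b2.png',br('pics/w20.png',460,560,0,70,8))
cv2.imwrite('pics/b3.png',br('pics/top25.png',395,445,150,190,15))
E
```

```text
(no output)
```

View pics/b1.png

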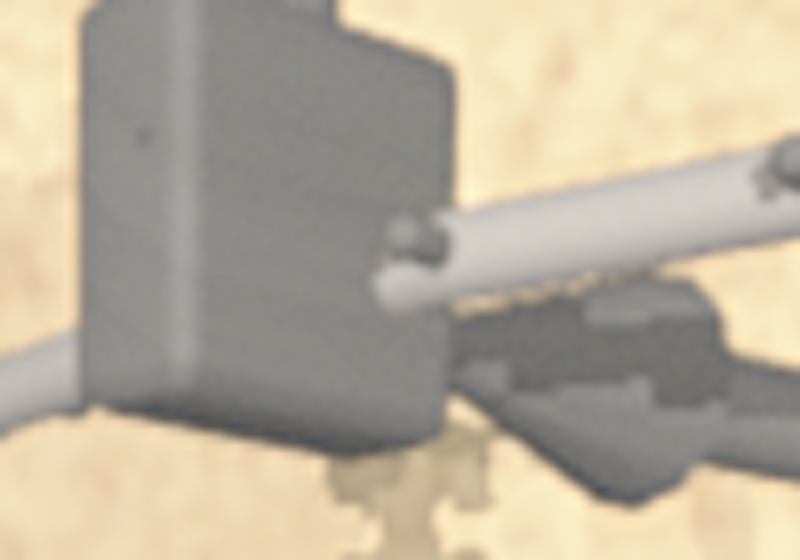

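View pics/b2.png

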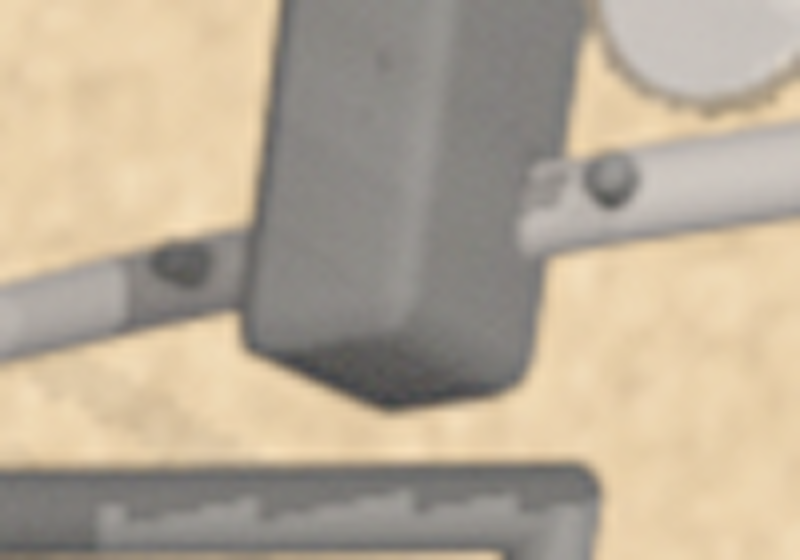

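View pics/b3.png

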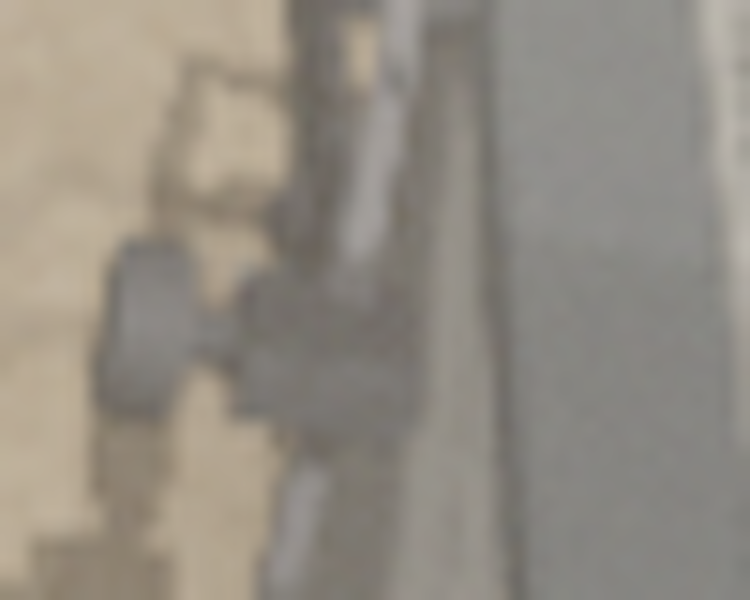

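```bash
python3 -m inch '-3.3 5.5 0 0 0 0 -1; -3.3 5.5 0 0 0 0 -1; 0 0 0 0 0 0 -1'; python3 - <<'E'
from ov import *
lidang()
ws=snap('wrist','w26')
for n,p in (('wrist',ws),('top',snap('top','t26'))):
  for q in ['lid_pointer','mark']:
    for r in eyes.landmark_of(p,q)[:1]: print(n,q,round(r['confidence'],2),np.round(r['centre'],4),np.round(proj(p,r['centre']),1))
def br(a,x0,x1,y0,y1,k): 
    a=cv2.imread(a)[y0:y1,x0:x1].astype(float);a=255*(np.clip(a/255,0,1)**.5);return cv2.resize(a.astype(np.uint8),None,fx=k,fy=k,interpolation=cv2.INTER_CUBIC)
cv2.imwrite('pics/b4.png',br('pics/w26.png',300,400,0,70,8))
E
```

```text
time_s: 23.23
tcp_pos: [0.61, -0.1876, 0.2739]
ee_rot: [-0.441, -0.536, -0.463, 0.552]
contact_force: [-3.0, -1.2, -10.7]
width: 0.0098
lid th 0.826 rad err mm 4.5 lat mm 1.1 F [ -3.   -1.2 -10.7] w 0.0098
wrist lid_pointer 0.58 [ 0.6503 -0.0671  0.2027] [359.4  42.4]
wrist mark 0.67 [ 0.6416 -0.0632  0.2099] [342.8  34.4]
top lid_pointer 0.94 [ 0.6541 -0.0667  0.2042] [416.8 163.8]
top mark 0.54 [ 0.6444 -0.0673  0.2057] [417.5 168.8]
```

View pics/b4.png

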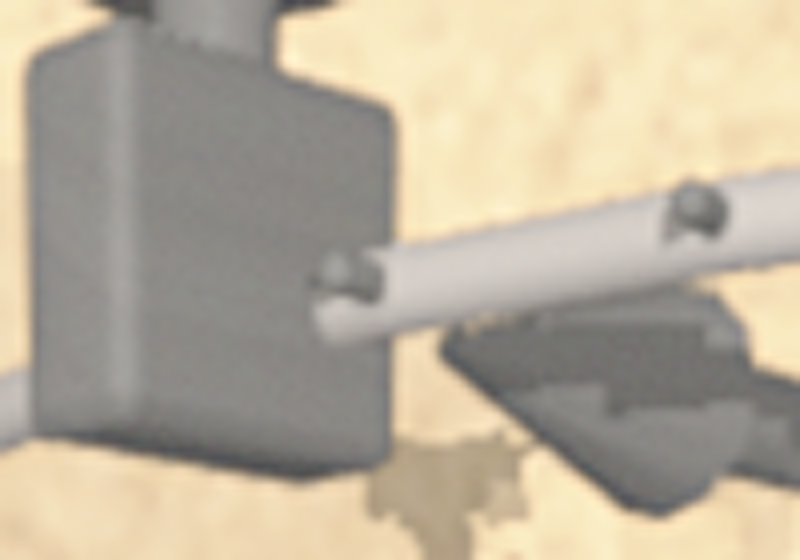

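View pics/w26.png

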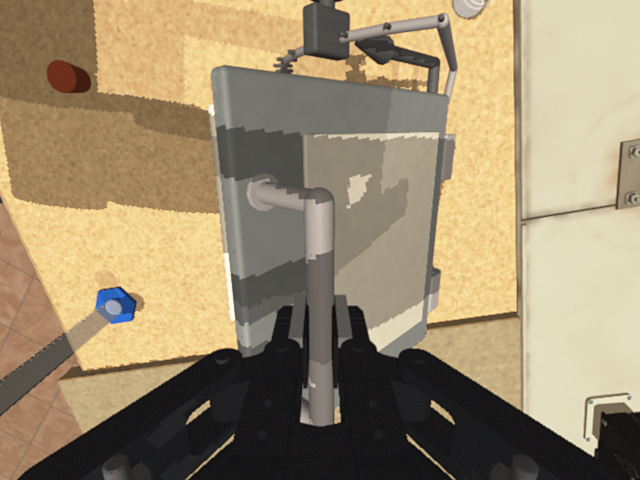

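```bash
cat > fit.py <<'E'
from ov import *
from scipy.optimize import least_squares
def fit(p,obs,apex,x0):
    for rs,ys in ((.022,.026),(.026,.022)):
        def pts(v):
            al,th,hx,hy,hz,yc,yp=v;Hh=H+hx*X+hz*Z
            o=[]
            for (k,u) in obs:
                r=.125+(rs if k[0]=='O' else 0);t=.005 if k[1]=='H' else -.005;y=yc+(ys/2 if k[2]=='f' else -ys/2)
                w=P(r,al,y,Hh)+0
                w=P(.125,al,y,Hh)-X*(r-.125)*np.cos(al)+Z*(r-.125)*np.sin(al)+t*(X*np.sin(al)+Z*np.cos(al))
                o.append(proj(p,w)-(np.array(u)/8+[x0-.5+.0,-.5]))
            a=proj(p,P(.118,th,yp,Hh))-(np.array(apex)/8+[x0-.5,-.5])
            return np.concatenate([np.ravel(o),a,[(hx)/.002*.5,hy/.002,hz/.002*.5,(yp-yc)/.004*.3,(yc-.127)/.004*.3,]])
        s=least_squares(pts,[.8,.8,0,0,0,.127,.125])
        print('rs',rs,'al,th',s.x[:2].round(3),'diff',round(s.x[0]-s.x[1],3),'h',(s.x[2:5]*1000).round(1),'yc,yp',s.x[5:].round(4),'cost',round(s.cost,2),s.fun[:16].round(1))
E
python3 - <<'E'
from fit import *
p=eyes.snapshot('wrist')
obs=[('OLn',(28,440)),('ILn',(300,482)),('IHn',(392,468)),('IHf',(397,100)),('OHf',(112,18)),('OLf',(25,57)),('OHn',(128,420))]
fit(p,obs,(438,346),300)
print(np.linalg.norm((np.array(p['camera_from_world'])@[*P(.13,.8,.127),1])[:3]))
E
```

```text
rs 0.022 al,th [0.595 0.625] diff -0.03 h [10.2  0.  -6.4] yc,yp [0.1355 0.1319] cost 34.45 [ 2.7  2.6 -0.6  1.2 -2.7  0.3 -2.2 -4.1  0.8 -1.1  2.6 -0.6 -1.1  2.1
 -0.  -0. ]
rs 0.026 al,th [0.753 0.766] diff -0.014 h [-1.   0.  -7.4] yc,yp [0.1312 0.1293] cost 6.19 [-0.8 -0.3  0.2  0.7  1.  -0.1  1.5  0.8  0.5 -0.2 -1.   0.1 -1.4 -0.8
 -0.  -0. ]
0.21174157808693786
```

Pointer tip is at (355,43) and the clip's inner face is centred at about (343,43). The box fit puts the pointer 0.014 rad above the clip centre, and the landmarks say about 0.03. Lower slightly.

```bash
python3 -m inch '1.6 -2.8 0 0 0 0 -1; 0 0 0 0 0 0 -1; 0 0 0 0 0 0 -1'; python3 - <<'E'
from fit import *
lidang()
ws=snap('wrist','w27')
for n,p in (('wrist',ws),('top',snap('top','t27')),('scene',snap('scene','s27'))):
  for q in ['lid_pointer','mark']:
    for r in eyes.landmark_of(p,q)[:1]:
      c=r['centre']-H; print(n,q,round(r['confidence'],2),np.round(r['centre'],4),'ang',round(float(np.arctan2(c[2],-c@X)),3))
def br(a,x0,x1,y0,y1,k): 
    a=cv2.imread(a)[y0:y1,x0:x1].astype(float);a=255*(np.clip(a/255,0,1)**.5);return cv2.resize(a.astype(np.uint8),None,fx=k,fy=k,interpolation=cv2.INTER_CUBIC)
cv2.imwrite('pics/b5.png',br('pics/w27.png',300,400,0,70,8))
E
```

```text
time_s: 23.83
tcp_pos: [0.6059, -0.1868, 0.2713]
ee_rot: [-0.441, -0.535, -0.463, 0.552]
contact_force: [-3.2, -0.2, -7.5]
width: 0.0095
lid th 0.801 rad err mm 4.4 lat mm 1.0 F [-3.2 -0.2 -7.5] w 0.0095
wrist lid_pointer 0.76 [ 0.6475 -0.0649  0.1971] ang 0.761
wrist mark 0.96 [ 0.6446 -0.0642  0.2082] ang 0.808
top lid_pointer 0.96 [ 0.6493 -0.0674  0.2009] ang 0.797
top mark 0.72 [ 0.6427 -0.0665  0.2038] ang 0.776
scene lid_pointer 0.89 [ 0.6479 -0.0667  0.1973] ang 0.767
scene mark 0.55 [ 0.6476 -0.0658  0.2059] ang 0.814
```

View pics/b5.png

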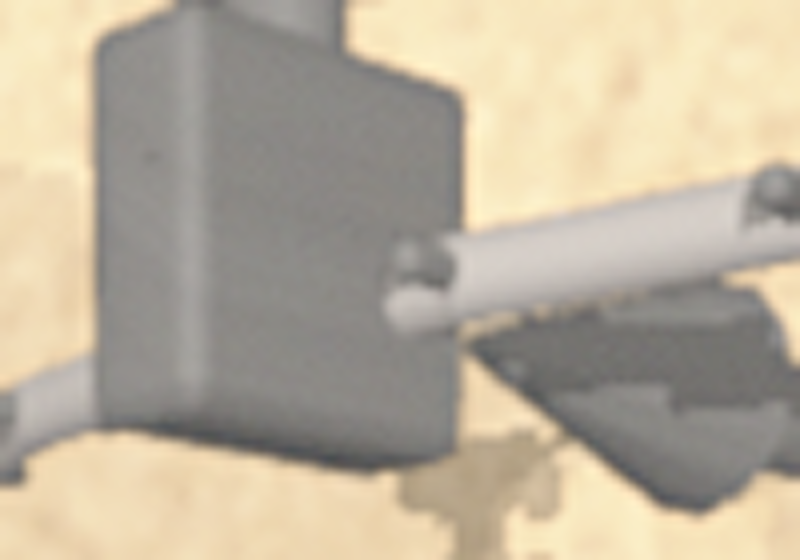

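View pics/s27.png

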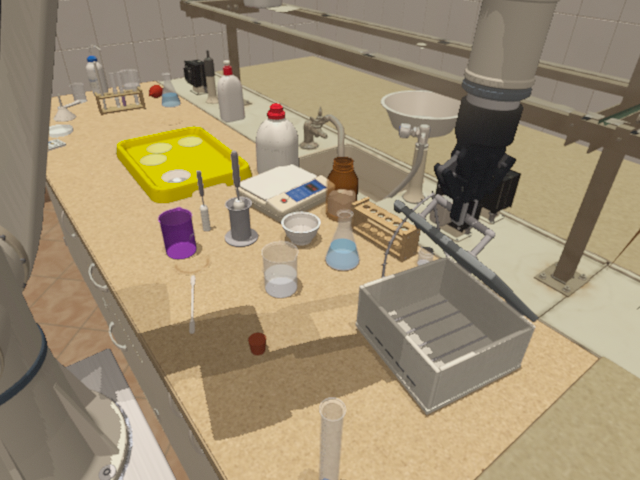

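```bash
python3 - <<'E'
from fit import *
p=eyes.snapshot('wrist')
obs=[('OLn',(97,427)),('ILn',(368,475)),('IHn',(461,459)),('IHf',(465,92)),('OHf',(190,3)),('OLf',(94,40)),('OHn',(196,408))]
for a in (460,467): fit(p,obs,(a,340),300)
E
```

```text
rs 0.022 al,th [0.601 0.584] diff 0.017 h [11.9 -0.  -7.5] yc,yp [0.1359 0.1329] cost 38.61 [ 2.5  3.  -1.   1.  -2.8  0.2 -1.7 -4.7  0.3 -1.1  2.8 -0.3 -0.7  2.3
 -0.  -0. ]
rs 0.026 al,th [0.759 0.736] diff 0.023 h [ 0.2  0.  -8. ] yc,yp [0.1314 0.13  ] cost 5.53 [-0.9  0.1 -0.3  0.6  0.8 -0.1  1.8  0.2  0.2 -0.3 -0.8  0.3 -0.8 -0.6
 -0.  -0. ]
rs 0.022 al,th [0.601 0.592] diff 0.01 h [11.9  0.  -7.5] yc,yp [0.1359 0.1327] cost 38.62 [ 2.5  3.  -1.   1.  -2.8  0.2 -1.7 -4.7  0.3 -1.1  2.8 -0.3 -0.7  2.3
 -0.  -0. ]
rs 0.026 al,th [0.759 0.742] diff 0.017 h [ 0.2  0.  -8. ] yc,yp [0.1314 0.1298] cost 5.53 [-0.9  0.1 -0.3  0.6  0.8 -0.1  1.8  0.2  0.2 -0.3 -0.8  0.3 -0.8 -0.6
 -0.  -0. ]
```

```bash
python3 -m inch '-1.4 2.2 0 0 0 0 -1; 0 0 0 0 0 0 -1; 0 0 0 0 0 0 -1'; python3 - <<'E'
from fit import *
lidang()
ws=snap('wrist','w28')
def br(a,x0,x1,y0,y1,k): 
    a=cv2.imread(a)[y0:y1,x0:x1].astype(float);a=255*(np.clip(a/255,0,1)**.5);return cv2.resize(a.astype(np.uint8),None,fx=k,fy=k,interpolation=cv2.INTER_CUBIC)
cv2.imwrite('pics/b6.png',br('pics/w28.png',300,400,0,70,8))
E
```

```text
time_s: 24.58
tcp_pos: [0.6082, -0.1872, 0.2727]
ee_rot: [-0.441, -0.535, -0.463, 0.552]
contact_force: [-3.7, 0.7, -8.3]
width: 0.0099
lid th 0.815 rad err mm 4.4 lat mm 1.1 F [-3.7  0.7 -8.3] w 0.0099
```

View pics/b6.png

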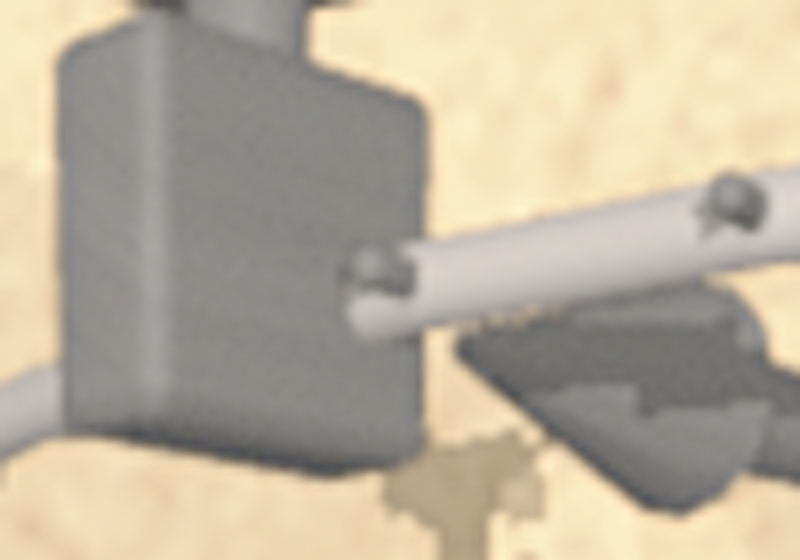

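```bash
python3 -m inch '0 0 0 0 0 0 -1; 0 0 0 0 0 0 -1; 0 0 0 0 0 0 -1; 0 0 0 0 0 0 -1'; python3 - <<'E'
from fit import *
lidang()
p=eyes.snapshot('wrist')
obs=[('OLn',(62,433)),('ILn',(330,477)),('IHn',(424,463)),('IHf',(428,97)),('OHf',(150,8)),('OLf',(58,48)),('OHn',(160,415))]
for a in (451,455): fit(p,obs,(a,343),300)
for n,p in (('wrist',p),('top',snap('top','t29')),('scene',snap('scene','s29'))):
  for q in ['lid_pointer','mark','beaker','flask','mortar','brush']:
    if n=='wrist' and q not in('lid_pointer','mark'):continue
    for r in eyes.landmark_of(p,q)[:2]:
      c=r['centre']-H; print(n,q,round(r['confidence'],2),np.round(r['centre'],4),'ang',round(float(np.arctan2(c[2],-c@X)),3))
lidang()
E
```

```text
time_s: 24.97
tcp_pos: [0.6082, -0.1872, 0.2727]
ee_rot: [-0.441, -0.535, -0.463, 0.552]
contact_force: [-3.7, 0.0, -8.4]
width: 0.0096
lid th 0.815 rad err mm 4.4 lat mm 1.1 F [-3.7  0.  -8.4] w 0.0096
rs 0.022 al,th [0.605 0.617] diff -0.012 h [11.1  0.  -7.3] yc,yp [0.1357 0.1323] cost 35.52 [ 2.4  2.7 -0.7  1.2 -2.7  0.3 -1.9 -4.5  0.5 -0.9  2.6 -0.5 -0.8  2.
 -0.  -0. ]
rs 0.026 al,th [0.763 0.763] diff 0.0 h [-0.5 -0.  -7.9] yc,yp [0.1313 0.1296] cost 6.02 [-1.  -0.1  0.1  0.8  0.8 -0.   1.7  0.3  0.4 -0.1 -0.9  0.1 -0.9 -0.9
 -0.  -0. ]
rs 0.022 al,th [0.605 0.622] diff -0.016 h [11.1  0.  -7.3] yc,yp [0.1357 0.1322] cost 35.52 [ 2.4  2.7 -0.7  1.2 -2.7  0.3 -1.9 -4.5  0.5 -0.9  2.6 -0.5 -0.8  2.
 -0.  -0. ]
rs 0.026 al,th [0.763 0.767] diff -0.003 h [-0.5 -0.  -7.9] yc,yp [0.1313 0.1295] cost 6.02 [-1.  -0.1  0.1  0.8  0.8 -0.   1.7  0.3  0.4 -0.1 -0.9  0.1 -0.9 -0.9
 -0.  -0. ]
wrist lid_pointer 0.63 [ 0.6489 -0.0653  0.2023] ang 0.801
wrist mark 0.94 [ 0.644  -0.0676  0.208 ] ang 0.807
top lid_pointer 0.58 [ 0.6478 -0.0712  0.2028] ang 0.804
top mark 0.65 [ 0.6433 -0.0677  0.2058] ang 0.791
top beaker 0.71 [3.707e-01 3.575e-01 2.000e-04] ang -0.259
top flask 0.93 [6.490e-01 1.096e-01 5.000e-04] ang -0.78
top mortar 0.96 [0.6183 0.2296 0.0029] ang -0.589
top brush 0.83 [0.5148 0.3273 0.0126] ang -0.343
top brush 0.51 [ 0.4591  0.4023 -0.0046] ang -0.325
scene lid_pointer 0.75 [ 0.6497 -0.0663  0.1995] ang 0.79
scene lid_pointer 0.33 [ 0.481   0.1101 -0.0008] ang -0.392
scene mark 0.61 [ 0.6066 -0.1921  0.2817] ang 1.019
scene mark 0.5 [ 0.6481 -0.0649  0.2042] ang 0.807
scene beaker 0.94 [0.3694 0.3556 0.0032] ang -0.252
scene beaker 0.74 [ 0.4841  0.1107 -0.001 ] ang -0.396
scene flask 0.96 [ 0.6479  0.1085 -0.0017] ang -0.786
scene mortar 0.92 [0.6181 0.2314 0.0023] ang -0.59
scene brush 0.92 [ 0.4579  0.402  -0.0007] ang -0.314
lid th 0.815 rad err mm 4.4 lat mm 1.1 F [-4.1  0.3 -7.4] w 0.0097
```

View pics/s29.png

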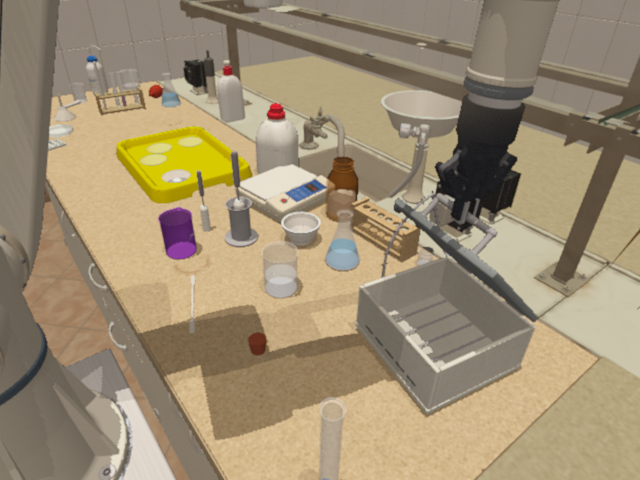

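Landmarks and the corner fit now agree: pointer about 0.798, mark about 0.802 rad, and fit difference about 0.00. The hold is steady, the brush, beaker, flask and mortar are in place. Hand in.

```bash
python3 -c "
from rig import manip
print(manip.job_done())"
```

```text
the job is handed in; nothing more can be done
None
```

The job is done and handed in at about 25.5 s of the 58 s allowed. The arm is still holding the lid with its pointer level with the clip.

- **Scrubbing:** I took the long brush from its stand and pushed it to the bottom of the clear beaker, with 32 N read at contact. I drew it up 63 mm, about two thirds of the depth, then pushed it to the bottom again, with 47 N at contact. The beaker stayed where it stood.
- **Brush return:** The brush had tilted about 4° in the grip, so I straightened it before lowering it onto the stand's floor. I let go and saw it standing upright.
- **Lid:** I lifted the bar to a lid angle of about 0.8 rad. The box fit in the wrist picture puts the pointer within about 0.003 rad of the clip's middle. The trained networks average 0.798 rad for the pointer and 0.802 rad for the clip. The last readings showed the hold steady at about 8 N.

Two measures disagreed:
- **Absolute lid angle:** The arm's own position gives 0.815 rad, the pictures about 0.80, and the box fit 0.763. I set the lid by the pointer's position relative to the clip, where the checks agreed.
- **Network misreads:** One report placed the clip on the lid handle, which I rejected.

In the last pictures, the flask, mortar and beaker were within a few millimetres of where they started, which is about as fine as the measurement goes, and the clip's readings had not changed.

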